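# Polish a batch of cut tubes in bead media

## Task

Deburr the batch of cut square tubes: slide every tube off the open end of the bar and put it in the pot of polishing beads, then take the stirrer and stir tubes and beads together, tip close to the pot's floor, in circles about half-way between the pot's middle and its wall, a good three times round, spilling none. Then hang the stirrer upright back in its rack as it was and close the pot with its lid, seated flat; leave the lamp dome, clamp and tape measure where they are.

Things in the scene. Friction and masses are not known exactly. Their poses are not given: they have to be found in the camera images.
- pot_floor (a point): Centre of the inner floor (5 mm above the bench) of an open round steel pot bolted to the bench: inner diameter 156 mm, wall 4 mm, inner depth 65 mm. Axes: x, y as the world's (the pot is never turned), z up. Seven beads lie in it in one layer.
- pot_rim (a point): Centre of the pot's mouth, at rim height (70 mm above the bench); outer diameter there 164 mm.
- bar_root (a point): Where a level round steel bar (10 mm diameter, axis 130 mm above the bench) leaves its fixed wooden post; point on the bar's axis. The post is 38 mm square, its top 16 mm above the bar's axis. Site axes: the bar runs along this frame's -y, z up.
- bar_end (a point): Tip of the bar's open end, on its axis, 198 mm from bar_root. Nothing beyond it. The stand is fixed.
- tube0: Centre of a cut length of square aluminium tube: 24 x 24 mm outside, 24 mm long, wall 3 mm, bore 18 mm square, 30 g. Own y is along the tube, x and z across its flats. At the start it hangs threaded on the bar, centre 4 mm below the bar's axis; it comes off only over the open end. Two to four of the four tubes are present.
- tube1: Centre of a cut length of square aluminium tube: 24 x 24 mm outside, 24 mm long, wall 3 mm, bore 18 mm square, 30 g. Own y is along the tube, x and z across its flats. At the start it hangs threaded on the bar, centre 4 mm below the bar's axis; it comes off only over the open end. Two to four of the four tubes are present.
- tube2: Centre of a cut length of square aluminium tube: 24 x 24 mm outside, 24 mm long, wall 3 mm, bore 18 mm square, 30 g. Own y is along the tube, x and z across its flats. At the start it hangs threaded on the bar, centre 4 mm below the bar's axis; it comes off only over the open end. Two to four of the four tubes are present.
- tube3: Centre of a cut length of square aluminium tube: 24 x 24 mm outside, 24 mm long, wall 3 mm, bore 18 mm square, 30 g. Own y is along the tube, x and z across its flats. At the start it hangs threaded on the bar, centre 4 mm below the bar's axis; it comes off only over the open end. Two to four of the four tubes are present.
- bead0_center (a point): Centre of a round red polishing bead, 24 mm diameter, 18 g, loose in the pot. Starts in the middle.
- bead1_center (a point): Centre of a round amber polishing bead, 24 mm diameter, 18 g, loose in the pot. Starts in a ring about 38 mm from the middle; bead1 to bead6 follow one another round the ring.
- bead2_center (a point): Centre of a round red polishing bead, 24 mm diameter, 18 g, loose in the pot. Starts in a ring about 38 mm from the middle; bead1 to bead6 follow one another round the ring.
- bead3_center (a point): Centre of a round amber polishing bead, 24 mm diameter, 18 g, loose in the pot. Starts in a ring about 38 mm from the middle; bead1 to bead6 follow one another round the ring.
- bead4_center (a point): Centre of a round red polishing bead, 24 mm diameter, 18 g, loose in the pot. Starts in a ring about 38 mm from the middle; bead1 to bead6 follow one another round the ring.
- bead5_center (a point): Centre of a round amber polishing bead, 24 mm diameter, 18 g, loose in the pot. Starts in a ring about 38 mm from the middle; bead1 to bead6 follow one another round the ring.
- bead6_center (a point): Centre of a round red polishing bead, 24 mm diameter, 18 g, loose in the pot. Starts in a ring about 38 mm from the middle; bead1 to bead6 follow one another round the ring.
- stirrer_grip (a point): Middle of the orange handle (18 x 18 mm, 46 mm long, black top, sides along own x and y) of an upright wooden stirrer, 70 g. Own z up the stirrer. Below: a black flange (36 mm diameter, 5 mm thick, underside 28 mm below this point), then a 12 mm round rod to the tip, 98 mm below. The handle ends 23 mm above. It starts hanging by its flange in the rack's blue fork; lifts straight out.
- stirrer: The same stirrer; origin at its lower tip, same axes.
- rack_slot (a point): Top of the blue fork of the fixed stirrer rack (90 mm above the bench), where the stirrer's axis belongs. The slot is 20 mm wide, open to this frame's -x (prongs end 30 mm that way), closed 8 mm to +x; fork 56 mm wide, 8 mm thick, on a post at its +x end, no taller than the fork. The flange rests on the prongs; the grip point is then 28 mm above.
- lid_knob (a point): Middle of the black knob (24 mm diameter, 36 mm tall) of the round blue pot lid, 160 g: disc 172 mm diameter, 5 mm thick, underside 23 mm below this point; under it a grey spigot, 140 mm diameter, 8 mm deep, that drops into the pot's mouth. Starts flat on the bench, this point 31 mm up. Closed on the pot, this point is 23 mm above the rim. Own z up.
- lid: The same lid; origin at the centre of the spigot's underside.
- dome: Bystander: red fluted acrylic lamp dome on a 200 mm square plywood board, about 102 mm tall; origin under the board's centre.
- clamp_mid (a point): Bystander: orange spring clamp lying on the bench, 100 mm long, 28 mm tall; its middle.
- tape_mid (a point): Bystander: chromed square tape measure, 66 mm square, 30 mm tall; its middle.
Mind the look-alikes: they are no part of the job. Leave any red look-alike of the lid alone.

How it is judged:
By the outcome, as a careful person would: the job done as asked, in the order asked, and still so for the second after the job is handed in, with the robot touching nothing.
Of tube0, tube1, tube2, tube3 only 2 to 4 are there at a start; the rules pass over those that are not, and their reading is None.
At some moment in a run one of lid may be knocked a few centimetres aside while the robot is not near it.
Once in a run the grip may slacken for a moment while it holds something.
It also fails if it takes over 210 s, if anything falls off the work surface, if the arm or the gripper's body presses on something with over 40 N, if the wrist force passes 120 N, or if a joint passes its speed limit or range.

## Robot

A 6-joint arm with a two-finger parallel gripper is mounted at the origin on the work surface. World frame = base frame: x ahead of the robot, y to its left, z up, the work surface at z = 0. Lengths are in m, angles in rad, forces in N, time in s.
With the tool pointing down it reaches from about 0.375 to 0.975 m from the base axis. Payload 3.8 kg.
Tool frame: the origin (TCP) lies on the centre line of the jaws, within the pads' length; the fingertips stand 17 mm ahead of it and the grasp point (between the pads) lies 2 mm behind it (bot.tip_extent is the distance from the TCP to the fingertips, in m); z points along the fingers, y is the line along which they close (so a half turn about z gives the same grasp; the last joint's range is limited). The gripper opens to 85 mm and grips with 20 to 120 N. Pads are 22 mm wide; open, the fingers measure 114 mm over their backs; the gripper's body (76 mm by 85 mm) begins 54 mm behind the grasp point. The pads swing forward as they close: fully open they stand 13 mm farther back than shut.
Start: joints at [1.228, 0.264, 1.604, -0, 1.274, -0.037], TCP at [0.203, 0.644, 0.248] pointing down, gripper open.
Joint ranges: [-2.63, 2.63], [-0.94, 2.18], [0.31, 2.57], [-1.31, 4.45], [0, 2.66], [-2.55, 2.55]. Speed limits (rad/s): [2.57, 2.57, 3.14, 3.14, 3.14, 3.14].

## Interface

Orientations are given as a rotation vector (axis times angle).
In Python, from workcell import readout, read_camera, finish_job, bot gives the robot as it stands.
- The arm moves only by the tool jog_arm, never from a script. Its argument "deltas" is one flat list of numbers, 7 for each row, row after row: the shift along the tool's x, y, z in m, then the turn, a rotation vector about the tool's x, y, z in degrees, then the gripper command: -1 is shut, 1 is fully open, values between are in proportion. A call has 1 to 8 rows; each row is the pose to reach, as a shift and turn from the pose commanded when the call began, along the tool's axes at that moment; what a row does not reach only later rows make up. A row lasts 1/10 s, in which the tool goes at most 50 mm and 8.59 degrees, less where a joint would pass 70% of its speed; a pose out of reach is approached as far as the arm can. A call with a gripper value outside its range is refused whole. The fingers move at their own pace and stop on an object; "squeeze" is the grip in N (left out, the last holds). Time passes only in rows, so rows that repeat a pose let the fingers close. It gives the time, the measured TCP pose, the force, the opening and the grip force at its end, in the units of the state.
- readout.read_state(): the state, without advancing time (a new reading comes with each control period).
- read_camera(name): name is "scene" or "top"; returns a dict with "color" (400x640x3 uint8, blue, green, red), "fx", "fy", "cx", "cy" (pixels), "dist" ([k1, k2, p1, p2, k3] as OpenCV has them; the pictures are not rectified), "origin" and "attitude" of the camera in the world. Camera axes: x right, y down, z forward; pixel columns grow to the right and rows downward; lengths in m; the calibration is good to about 2 mm. A picture is of the moment at which its call begins. There is no depth.
- finish_job(): hands the job in; it is judged then, once.
The state is a dict: "time": time; "q": joint angles; "joint_vel": joint speeds; "joint_torque": joint torques, N m; "tool_pos": TCP position; "tcp_rot": TCP orientation; "wrist_force": force on the tool from outside, world axes, zero at the start; "torque": the same for the moment, N m; "width": opening from 0.0 (shut) to 1.0 (fully open); "grip_force": force on a finger pad.
Only numpy, scipy, OpenCV 4.12 (cv2) and the standard library are available. Lean on these libraries where they do the work, as an engineer would, in place of code of your own. Each camera call takes 0.05 s, during which the arm holds its last target. There are 200 camera calls.

## Working session

There is one attempt and no reset: what is moved stays moved. The work goes in short steps, Python scripts to look and compute and a tool call to move; the robot and the scene stay as the last step left them, time stands still between calls to the robot, and variables do not carry over. Pictures are saved under pics/ and viewed, at most 16 in all, crops included, and the job is handed in when it is done.

Besides the shell and the picture viewer there is one more tool, called by a JSON object that holds its "fn" and its "kwargs". jog_arm: Moves the arm, as the interface text tells. Its arguments: {"type":"object","properties":{"deltas":{"type":"array"},"squeeze":{"type":"number"}},"required":["deltas"]}

```bash
ls; mkdir -p pics; cat > h.py <<'E'
import numpy as np, cv2
from scipy.spatial.transform import Rotation as R
from workcell import readout, read_camera, finish_job, bot
def cam(n):
    c=read_camera(n); a=np.array(c["attitude"],float)
    c["R"]=a if a.shape==(3,3) else R.from_rotvec(a).as_matrix()
    c["K"]=np.array([[c["fx"],0,c["cx"]],[0,c["fy"],c["cy"]],[0,0,1.]]); return c
def ray(c,uv):
    p=cv2.undistortPoints(np.array([[uv]],float),c["K"],np.array(c["dist"],float))[0,0]
    return np.array(c["origin"],float), c["R"]@np.array([p[0],p[1],1.])
def onz(c,uv,z):
    o,d=ray(c,uv); return o+d*(z-o[2])/d[2]
def proj(c,P):
    rv=cv2.Rodrigues(c["R"].T)[0]; t=-c["R"].T@np.array(c["origin"],float)
    return cv2.projectPoints(np.array(P,float).reshape(-1,1,3),rv,t,c["K"],np.array(c["dist"],float))[0][:,0]
def two(c1,u1,c2,u2):
    o1,d1=ray(c1,u1);o2,d2=ray(c2,u2)
    s=np.linalg.lstsq(np.c_[d1,-d2],o2-o1,rcond=None)[0]
    a,b=o1+d1*s[0],o2+d2*s[1]; return (a+b)/2,np.linalg.norm(a-b)
E
python3 - <<'E'
from h import *
np.set_printoptions(precision=3,suppress=True)
for n in("scene","top"):
    c=cam(n);cv2.imwrite(f"pics/{n}0.png",c["color"]);print(n,c["origin"],c["attitude"],c["K"][0],c["dist"])
s=readout.read_state();print(s)
E
```

```text
pics
scene [ 1.445 -0.43   0.967] [-2.009 -1.308  0.562] [510.242   0.    317.402] [-0.103  0.     0.     0.     0.   ]
top [ 0.483 -0.068  1.279] [-2.167  2.176 -0.118] [516.466   0.    323.052] [-0.053  0.     0.     0.     0.   ]
{'time': 0.1, 'q': array([ 1.228,  0.265,  1.605,  0.   ,  1.274, -0.037]), 'joint_vel': array([ 0.   , -0.002, -0.002,  0.001,  0.001,  0.   ]), 'joint_torque': array([  0.001, -51.671, -36.859,  -0.   ,   0.006,   0.   ]), 'tool_pos': array([0.203, 0.643, 0.247]), 'tcp_rot': array([-0.478, -3.105,  0.003]), 'wrist_force': array([ 0.806, -0.322, -0.656]), 'torque': array([ 0.022, -0.004, -0.017]), 'grip_force': 0.0, 'width': 0.9992798126763927}
```

View pics/scene0.png

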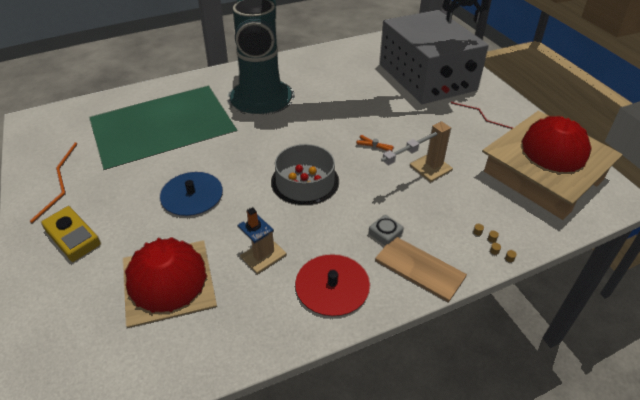

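View pics/top0.png

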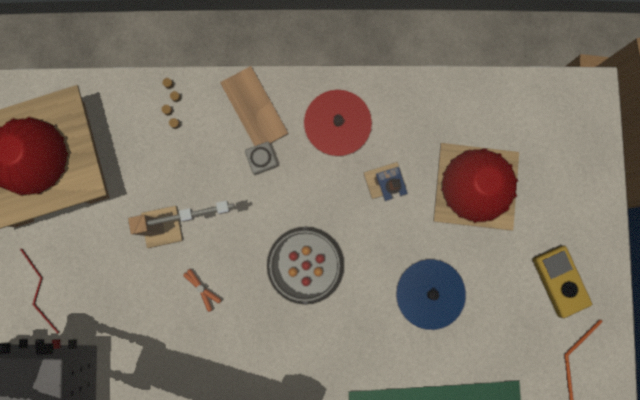

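The scene view shows the blue lid (190,193), the pot (305,172), the bar post (438,150), the stirrer in its rack (255,225), the red look-alike lid (332,283) and two domes. The top view has blue lid (432,294), pot (306,265), bar (140–245, 224–205), rack (390,185), red lid (338,122), clamp (203,290) and tape (262,157). I'll take close crops of the bar and rack.

```bash
python3 - <<'E'
from h import *
np.set_printoptions(precision=3,suppress=True)
a=cv2.imread("pics/scene0.png");b=cv2.imread("pics/top0.png")
f=lambda im,x,y,w,h:cv2.convertScaleAbs(cv2.resize(im[y:y+h,x:x+w],(400,300),interpolation=cv2.INTER_CUBIC),alpha=1.5)
m=np.vstack([np.hstack([f(a,360,110,120,90),f(b,120,175,140,105)]),np.hstack([f(a,220,195,80,60),f(b,350,155,80,60)])])
cv2.imwrite("pics/crop0.png",m)
c=cam("top");s=cam("scene")
for n,uv,z in [("pot",(306,265),.07),("lid",(432,294),.049),("redlid",(338,122),.05),("barpost",(138,224),.146),("rodend?",(250,204),.13),("rack",(391,185),.141)]:
    P=onz(c,uv,z);print(n,P,np.hypot(*P[:2]),proj(s,P))
E
```

```text
pot [ 0.465 -0.035  0.07 ] 0.4663205911694115 [[302.873 162.392]]
lid [ 0.395 -0.332  0.049] 0.5158638549318548 [[190.498 181.944]]
redlid [ 0.81  -0.113  0.05 ] 0.8181572439088298 [[330.509 269.366]]
barpost [0.557 0.334 0.146] 0.6494428942410121 [[440.439 125.982]]
rodend? [0.602 0.088 0.13 ] 0.6085131578644778 [[368.526 163.709]]
rack [ 0.642 -0.227  0.141] 0.6809709275162242 [[254.886 206.741]]
```

View pics/crop0.png

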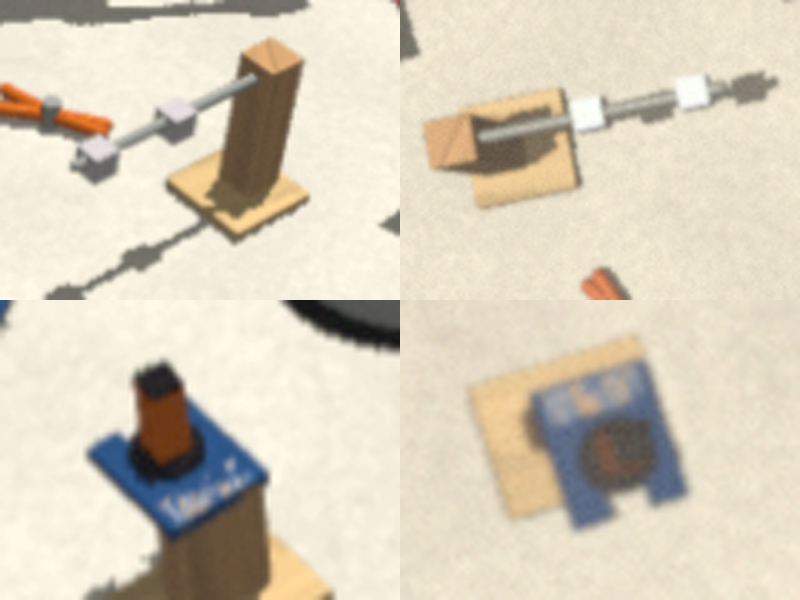

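Two tubes are on the bar: top view (185,214) and (222,208). The bar root is near (148,223) and the tip near (235,206). The fork's slot opens toward image lower right in the top view. The target lid is the blue one (432,294), not the red (338,122). The tubes are the light blocks on the bar, not the brown dots (168,105), and the stirrer is the one in the fork (391,185).

```bash
cat > m.py <<'E'
from h import *
np.set_printoptions(precision=4,suppress=True)
def blob(m,box):
    x,y,w,h=box; z=np.zeros_like(m); z[y:y+h,x:x+w]=m[y:y+h,x:x+w]
    cs,_=cv2.findContours(z,cv2.RETR_EXTERNAL,cv2.CHAIN_APPROX_NONE)
    return sorted(cs,key=cv2.contourArea,reverse=True)
def cast(c,ct,z): return np.array([onz(c,p,z)[:2] for p in np.asarray(ct).reshape(-1,2)],np.float32)
def hsv(c): return cv2.cvtColor(c["color"],cv2.COLOR_BGR2HSV)
E
python3 - <<'E'
from m import *
t=cam("top");s=cam("scene");H=hsv(t);S=hsv(s)
# tubes
for c,h,box in((t,H,(140,195,120,40)),(s,S,(375,125,60,45))):
    x,y,w,hh=box
    m=((h[...,1]<35)&(h[...,2]>(200 if c is t else 120))).astype(np.uint8)
    print("tube blobs",[(cv2.contourArea(b),np.round(b.reshape(-1,2).mean(0),1),cv2.boundingRect(b)) for b in blob(m,box)[:5]])
print(H[205:225:2,178:192:2,1:].tolist()[4], H[208,200:250:3,1:].tolist())
# blue lid / fork
for n,box,z in(("lid",(370,240,120,100),.013),("fork",(365,155,50,50),.09)):
    m=((abs(H[...,0].astype(int)-110)<15)&(H[...,1]>110)).astype(np.uint8)
    b=blob(m,box)[0];P=cast(t,b,z)
    print(n,cv2.minEnclosingCircle(P),cv2.minAreaRect(P))
    if n=="fork": print(cast(t,cv2.approxPolyDP(b,2,True),z))
m=((abs(S[...,0].astype(int)-110)<15)&(S[...,1]>110)).astype(np.uint8)
print("lid scene",cv2.minEnclosingCircle(cast(s,blob(m,(150,160,80,60))[0],.013)))
# pot
g=cv2.cvtColor(t["color"],cv2.COLOR_BGR2GRAY)
C=cv2.HoughCircles(g[210:320,250:360],cv2.HOUGH_GRADIENT,1,5,param1=80,param2=15,minRadius=28,maxRadius=42)
print("pot",[(q+np.array([250,210,0]),onz(t,(q+[250,210,0])[:2],.07)) for q in C[0][:5]])
print(g[265,262:352].tolist());print(g[222:308,306].tolist())
# stirrer in scene
m=((S[...,0]<18)&(S[...,1]>130)).astype(np.uint8);b=blob(m,(235,195,40,40))[0]
print("handle",cv2.boundingRect(b),cv2.minAreaRect(b))
m=((H[...,0]<18)&(H[...,1]>130)).astype(np.uint8);
for b in blob(m,(370,165,40,40))[:2]: print("handle top",cv2.boundingRect(b))
E
```

```text
tube blobs []
tube blobs [(1884.5, array([400.2, 145.2]), (375, 125, 57, 45))]
[[31, 99], [13, 163], [12, 171], [9, 169], [10, 171], [8, 170], [10, 133]] [[33, 155], [31, 139], [29, 133], [25, 113], [20, 114], [22, 125], [8, 169], [9, 168], [8, 169], [10, 152], [20, 88], [32, 96], [34, 98], [34, 89], [29, 89], [34, 89], [30, 127]]
lid ((0.392289936542511, -0.3367791473865509), 0.08251837641000748) ((0.39188629388809204, -0.3377419710159302), (0.16047315299510956, 0.16328449547290802), 75.58357238769531)Traceback (most recent call last):
  File "<stdin>", line 12, in <module>
IndexError: list index out of range
```

```bash
python3 - <<'E'
from m import *
t=cam("top");s=cam("scene");H=hsv(t);S=hsv(s)
m=((H[...,1]<20)&(H[...,2]>145)).astype(np.uint8)
for b in blob(m,(140,195,120,40))[:3]:
    P=cast(t,b,.138);print("tube",cv2.contourArea(b),P.mean(0),cv2.minAreaRect(P),proj(s,[*P.mean(0),.138]))
m=((H[...,0]>100)&(H[...,0]<130)&(H[...,1]>60)).astype(np.uint8)
b=blob(m,(365,155,50,50))[0];P=cast(t,b,.09);print("fork",cv2.minAreaRect(P),cv2.boxPoints(cv2.minAreaRect(P)));print(cast(t,cv2.approxPolyDP(b,1.5,True),.09))
m=((abs(S[...,0].astype(int)-110)<15)&(S[...,1]>110)).astype(np.uint8)
print("lid scene",cv2.minEnclosingCircle(cast(s,blob(m,(150,160,80,60))[0],.013)))
m=(S[...,2]<35).astype(np.uint8);b=blob(m,(180,172,20,25))[0];print("knob scene",cv2.boundingRect(b), proj(s,[.392,-.337,.049]),proj(s,[.392,-.337,.013]))
m=(H[...,2]<45).astype(np.uint8);b=blob(m,(420,282,25,25))[0];print("knob top",onz(t,b.reshape(-1,2).mean(0),.049))
g=cv2.cvtColor(t["color"],cv2.COLOR_BGR2GRAY)
C=cv2.HoughCircles(g[210:320,250:360],cv2.HOUGH_GRADIENT,1,5,param1=80,param2=12,minRadius=28,maxRadius=42)
print("pot",[(q+np.array([250,210,0]),onz(t,(q+[250,210,0])[:2],.07)) for q in C[0][:5]])
print(g[265,262:352].tolist());print(g[222:308,306].tolist())
m=((S[...,0]<18)&(S[...,1]>110)).astype(np.uint8);b=blob(m,(235,195,40,40))[:1]
for q in b: print("handle",cv2.boundingRect(q),q.reshape(-1,2).mean(0))
m=(H[...,2]<55).astype(np.uint8)
for b in blob(m,(378,170,30,30))[:2]: print("flange",cv2.boundingRect(b),cv2.minEnclosingCircle(cast(t,b,.095)))
# tape, clamp bar line
print(t["color"][200:228:2,140:156:4].tolist()[5])
# bar line in gray between tubes
for u in(155,160,165,170,200,205,210,230,234,238): 
    col=H[195:232,u]; mm=(col[:,1]<28); print(u,(195+np.where(mm)[0]).tolist())
E
```

```text
tube 94.5 [0.5958 0.1508] ((0.596484899520874, 0.15045660734176636), (0.02428489364683628, 0.023778416216373444), 16.759937286376953) [[389.0177 153.5378]]
tube 86.5 [0.5798 0.2324] ((0.5795063376426697, 0.23238788545131683), (0.023084871470928192, 0.022678004577755928), 12.492321014404297) [[412.83  142.176]]
fork ((0.6403825879096985, -0.2190784215927124), (0.045871905982494354, 0.018806204199790955), 11.182827949523926) [[ 0.6161 -0.2143]
 [ 0.6197 -0.2328]
 [ 0.6647 -0.2239]
 [ 0.6611 -0.2054]]
[[ 0.6612 -0.2059]
 [ 0.6189 -0.2192]
 [ 0.6189 -0.2285]
 [ 0.6306 -0.2287]
 [ 0.6447 -0.2173]
 [ 0.6541 -0.2174]
 [ 0.6611 -0.2246]]
lid scene ((0.3963451087474823, -0.3369104862213135), 0.08463114500045776)
knob scene (186, 181, 9, 14) [[188.5076 181.8167]] [[190.7417 191.5529]]
knob top [ 0.3943 -0.3342  0.049 ]
pot [(array([305.5, 264.5,  38.8]), array([ 0.4662, -0.0339,  0.07  ])), (array([311.5, 259.5,  33.6]), array([ 0.4777, -0.0479,  0.07  ])), (array([308.5, 271.5,  31.5]), array([ 0.4499, -0.0408,  0.07  ])), (array([312.5, 266.5,  31.5]), array([ 0.4615, -0.0502,  0.07  ])), (a
[... 705 characters left out ...]
 77, 71, 85, 112, 136, 141, 139, 138, 128, 101, 74, 67, 71, 76, 79, 79, 77, 78, 86, 116, 138, 144, 144, 142, 142, 136, 116, 88, 71, 73, 72, 76, 97, 106, 94, 83, 86, 108, 135, 148, 150]
handle (248, 212, 11, 16) [252.35 219.3 ]
flange (398, 180, 1, 1) ((0.6602621078491211, -0.24951013922691345), 9.999999747378752e-05)
flange (395, 179, 2, 3) ((0.6602810621261597, -0.24368920922279358), 0.002701071323826909)
[[137, 152, 158], [131, 146, 152], [126, 143, 152], [119, 142, 156]]
155 [220, 221, 222]
160 [219, 220, 221, 222]
165 [218, 219, 220]
170 [217, 218, 219]
200 [211, 212, 213, 214, 215]
205 [209, 210, 211, 212, 213, 214]
210 [208, 209, 210, 211, 214]
230 [204, 205, 206, 207]
234 []
238 [209]
```

```bash
python3 - <<'E'
from m import *
t=cam("top");s=cam("scene");H=hsv(t);S=hsv(s)
cr=lambda x,y:(350+(x-400)*.2,155+(y-300)*.2)
for p in [(575,528),(612,518),(655,505),(690,495),(535,395),(650,360)]: print("fork",cr(*p),onz(t,cr(*p),.09)[:2])
cs=lambda x,y:(220+x*.2,195+(y-300)*.2)
for p in [(88,453),(118,433),(175,537),(268,477),(200,405)]: print("fork scene",cs(*p),onz(s,cs(*p),.09)[:2])
P=onz(s,cs(157,381),.141);print("handle top scene",P,proj(t,P),proj(t,[*P[:2],.141]))
print("flange scene",onz(s,cs(165,452),.0925)); print("flange top",onz(t,cr(618,452),.095), "if top .118",onz(t,cr(618,452),.118))
for c,h,box in((t,H,(270,230,70,70)),(s,S,(280,155,52,30))):
    m=((h[...,0]<22)&(h[...,1]>100)).astype(np.uint8)
    if c is t: m=((h[...,0]<22)&(h[...,1]>75)).astype(np.uint8)
    b=[q for q in blob(m,box) if cv2.contourArea(q)>8]
    Q=[onz(c,q.reshape(-1,2).mean(0),.017)[:2] for q in b]
    print("beads",len(b),np.array(Q).tolist(),np.mean(Q,0))
# rim: search bright ring along rays
g=cv2.GaussianBlur(cv2.cvtColor(t["color"],cv2.COLOR_BGR2GRAY),(3,3),0).astype(float)
best=[]
for x in np.arange(.455,.476,.001):
  for y in np.arange(-.043,-.022,.001):
    a=np.linspace(0,2*np.pi,72)
    def ring(r): 
        p=proj(t,np.c_[x+r*np.cos(a),y+r*np.sin(a),np.full(72,.07)]).astype(np.float32)
        return cv2.remap(g.astype(np.float32),p[:,:1],p[:,1:],1).ravel()
    best.append(((ring(.080)-.5*ring(.0855)-.5*ring(.0745)).mean(),x,y))
print(sorted(best)[-4:])
for p in((155,221),(165,219),(205,211.5),(230,205.5)): print("bar",onz(t,p,.133)[:2])
E
```

```text
fork (385.0, 200.6) [ 0.6128 -0.2191]
fork (392.4, 198.6) [ 0.6174 -0.2364]
fork (401.0, 196.0) [ 0.6234 -0.2565]
fork (408.0, 194.0) [ 0.628  -0.2729]
fork (377.0, 174.0) [ 0.6753 -0.2014]
fork (400.0, 167.0) [ 0.6917 -0.2556]
fork scene (237.6, 225.6) [ 0.6351 -0.2712]
fork scene (243.6, 221.6) [ 0.6285 -0.2543]
fork scene (255.0, 242.4) [ 0.7002 -0.2506]
fork scene (273.6, 230.4) [ 0.6829 -0.1994]
fork scene (260.0, 216.0) [ 0.6268 -0.2129]
handle top scene [ 0.6524 -0.2384  0.141 ] [[396.198  180.4209]] [[396.198  180.4209]]
flange scene [ 0.6512 -0.2385  0.0925]
flange top [ 0.6476 -0.239   0.095 ] if top .118 [ 0.6444 -0.2357  0.118 ]
beads 7 [[0.448363652529417, -0.0009248959098657195], [0.49974500407338696, -0.032859299404194874], [0.44902051466681425, -0.06221655510843256], [0.46411029331817816, -0.03261560141064937], [0.48676321461040795, -0.0017007403278729294], [0.42554646834039883, -0.03243727548705227], [0.4802652477697764, -0.06610118379773204]] [ 0.4648 -0.0327]
beads 3 [[0.44904263705809, -0.03281745368810296], [0.46245995811960716, -0.0005524462100545136], [0.45124222876096065, -0.060915828421583273]] [ 0.4542 -0.0314]
[(np.float32(13.198696), np.float64(0.464), np.float64(-0.03199999999999999)), (np.float32(13.573371), np.float64(0.465), np.float64(-0.03199999999999999)), (np.float32(13.684292), np.float64(0.464), np.float64(-0.030999999999999986)), (np.float32(13.952765), np.float64(0.465), np.float64(-0.030999999999999986))]
bar [0.5645 0.3004]
bar [0.5689 0.2779]
bar [0.5853 0.1885]
bar [0.5986 0.1327]
```

Measured: pot centre (0.465,-0.032), with the bead mean agreeing; tubes at (0.596,0.151) and (0.580,0.232), bar yaw about 11.3°; stirrer (0.650,-0.2385), fork yaw about 16°; lid (0.394,-0.336). Next, a delta helper and the first reach.

```bash
cat > go.py <<'E'
import sys
from h import *
# usage: go.py x y z yaw_of_tool_y_deg  -> delta in tool axes from the measured pose
st=readout.read_state(); T=R.from_rotvec(st["tcp_rot"]).as_matrix(); p=np.array(st["tool_pos"])
a=list(map(float,sys.argv[1:])); y=np.radians(a[3])
Y=np.array([np.cos(y),np.sin(y),0]); Z=np.array([0,0,-1.])
if Y@T[:,1]<0: Y=-Y
G=np.c_[np.cross(Y,Z),Y,Z]
print("shift",np.round(T.T@(np.array(a[:3])-p),4),"turn",np.round(R.from_matrix(T.T@G).as_rotvec(degrees=True),1),"t",st["time"],"w",round(st["width"],3),"F",np.round(st["wrist_force"],1),"g",round(st["grip_force"],1),"p",np.round(p,4),"q6",round(st["q"][5],2))
E
python3 go.py .5955 .151 .20 11.3
```

```text
shift [-0.5224 -0.3517  0.0483] turn [-0.   0.  61.2] t 0.5 w 0.997 F [ 0.5 -0.2  0.2] g 0.0 p [0.2032 0.6437 0.2482] q6 -0.04
```

{"fn": "jog_arm", "kwargs": {"deltas": [-0.522,-0.352,0.03,0,0,61,1,-0.522,-0.352,0.03,0,0,61,1,-0.522,-0.352,0.03,0,0,61,1,-0.522,-0.352,0.03,0,0,61,1,-0.522,-0.352,0.03,0,0,61,1,-0.522,-0.352,0.03,0,0,61,1,-0.522,-0.352,0.03,0,0,61,1,-0.522,-0.352,0.03,0,0,61,1], "squeeze": 60}}

```text
time: 1.3
tool_pos: [0.4529, 0.3293, 0.2296]
tcp_rot: [1.992, 2.429, 0.002]
wrist_force: [0.9, 0.9, 0.3]
width: 0.998
grip_force: 0.0
```

```bash
python3 go.py .5955 .151 .20 11.3
```

```text
shift [-0.2027  0.1049  0.0296] turn [ 0.1 -0.  -0. ] t 1.3 w 0.998 F [0.9 0.9 0.3] g 0.0 p [0.4529 0.3293 0.2296] q6 0.39
```

{"fn": "jog_arm", "kwargs": {"deltas": [-0.203,0.105,0.01,0,0,0,1,-0.203,0.105,0.01,0,0,0,1,-0.203,0.105,0.01,0,0,0,1,-0.203,0.105,0.01,0,0,0,1,-0.203,0.105,0.01,0,0,0,1,-0.203,0.105,0.01,0,0,0,1,-0.203,0.105,0.01,0,0,0,1,-0.203,0.105,0.01,0,0,0,1]}}

```text
time: 2.1
tool_pos: [0.5945, 0.1537, 0.2192]
tcp_rot: [-1.987, -2.433, 0.0]
wrist_force: [0.2, 0.4, -0.2]
width: 0.998
grip_force: 0.0
```

```bash
python3 go.py .5955 .151 .128 11.3
```

```text
shift [-0.0028  0.0004  0.0912] turn [-0.  -0.   0.2] t 2.1 w 0.998 F [ 0.2  0.4 -0.2] g 0.0 p [0.5945 0.1537 0.2192] q6 0.01
```

Descend and close on the front tube.

{"fn": "jog_arm", "kwargs": {"deltas": [-0.003,0,0.05,0,0,0,1,-0.003,0,0.091,0,0,0,1,-0.003,0,0.091,0,0,0,0,-0.003,0,0.091,0,0,0,-0.4,-0.003,0,0.091,0,0,0,-1,-0.003,0,0.091,0,0,0,-1,-0.003,0,0.091,0,0,0,-1,-0.003,0,0.091,0,0,0,-1]}}

```text
time: 2.9
tool_pos: [0.5977, 0.1507, 0.1314]
tcp_rot: [1.987, 2.43, 0.007]
wrist_force: [-0.7, 1.6, 6.8]
width: 0.268
grip_force: 59.3
```

```bash
python3 go.py .5955 .151 .132 11.3; python3 - <<'E'
from m import *
a=cam("scene")["color"];b=cam("top")["color"]
f=lambda im,x,y,w,h:cv2.convertScaleAbs(cv2.resize(im[y:y+h,x:x+w],(400,300),interpolation=cv2.INTER_CUBIC),alpha=1.5)
cv2.imwrite("pics/g1.png",np.hstack([f(a,340,90,120,90),f(b,160,155,120,90)]))
E
```

```text
shift [ 0.0007 -0.0021 -0.0006] turn [ 0.3 -0.   0.2] t 2.9 w 0.268 F [-0.7  1.6  6.8] g 59.3 p [0.5977 0.1507 0.1314] q6 0.01
```

View pics/g1.png

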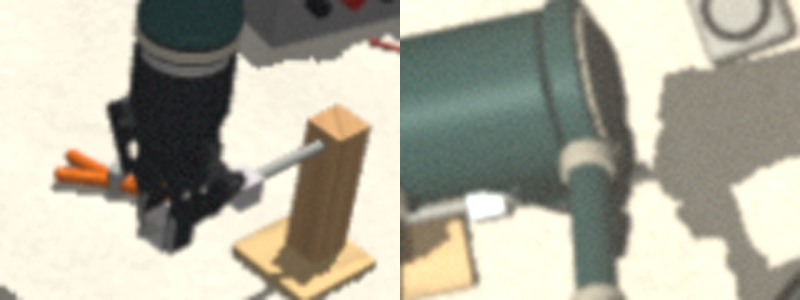

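The tube is gripped: in the left panel the jaws hold the front block at about (165,220), and the second block sits free at (245,185). The bar presses up through the bore (6.8 N), so I'll lift to centre it and then slide it off.

{"fn": "jog_arm", "kwargs": {"deltas": [-0.003,0.001,-0.003,0,0,0,-1,-0.003,-0.002,-0.007,0,0,0,-1,-0.003,-0.002,-0.007,0,0,0,-1]}}

```text
time: 3.3
tool_pos: [0.5944, 0.1464, 0.136]
tcp_rot: [1.988, 2.432, 0.001]
wrist_force: [0.4, -0.3, -1.0]
width: 0.264
grip_force: 58.7
```

```bash
python3 go.py .5955 .151 .135 11.3
```

```text
shift [0.0043 0.002  0.001 ] turn [0.  0.  0.2] t 3.3 w 0.264 F [ 0.4 -0.3 -1. ] g 58.7 p [0.5944 0.1464 0.136 ] q6 0.0
```

{"fn": "jog_arm", "kwargs": {"deltas": [-0.015,0.002,0,0,0,0,-1,-0.03,0.002,0,0,0,0,-1,-0.045,0.002,0,0,0,0,-1,-0.06,0.002,0,0,0,0,-1,-0.08,0.002,0,0,0,0,-1,-0.08,0.002,0,0,0,0,-1]}}

```text
time: 3.9
tool_pos: [0.6128, 0.0654, 0.1351]
tcp_rot: [1.991, 2.429, -0.001]
wrist_force: [-0.6, 0.6, -0.7]
width: 0.269
grip_force: 58.7
```

```bash
python3 - <<'E'
from m import *
a=cam("scene")["color"];b=cam("top")["color"]
f=lambda im,x,y,w,h:cv2.convertScaleAbs(cv2.resize(im[y:y+h,x:x+w],(400,300),interpolation=cv2.INTER_CUBIC),alpha=1.5)
cv2.imwrite("pics/g2.png",np.hstack([f(a,320,90,120,90),f(b,160,155,120,90)]))
E
python3 go.py .493 -.016 .15 11.3; python3 go.py .493 -.016 .055 -4
```

```text
shift [-0.0583 -0.1334 -0.0149] turn [-0.  -0.   0.1] t 4.0 w 0.271 F [ 0.2  0.8 -0.1] g 58.7 p [0.6123 0.0675 0.1351] q6 -0.13
shift [-0.0584 -0.1334  0.0801] turn [-0.  -0.  15.4] t 4.0 w 0.271 F [ 0.2  0.8 -0.1] g 58.7 p [0.6123 0.0675 0.1351] q6 -0.13
```

View pics/g2.png

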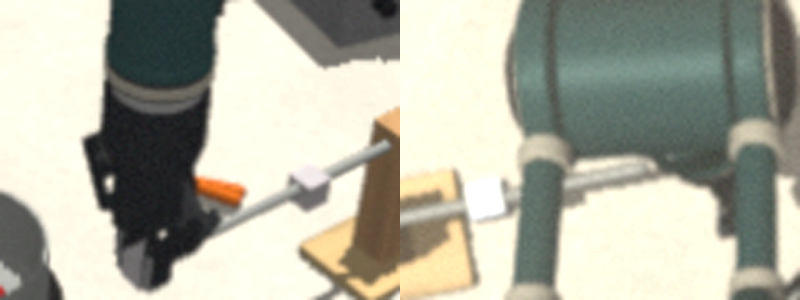

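The second block stays put at (310,187) in the left panel, and the jaws with the front tube are past the bar's tip. Now carry it over the pot and lower it into a gap between the beads.

{"fn": "jog_arm", "kwargs": {"deltas": [-0.02,-0.044,-0.015,0,0,0,-1,-0.04,-0.09,-0.015,0,0,0,-1,-0.06,-0.14,-0.015,0,0,0,-1,-0.06,-0.14,-0.015,0,0,0,-1,-0.06,-0.14,0.03,0,0,0,-1,-0.06,-0.14,0.07,0,0,0,-1,-0.06,-0.14,0.079,0,0,0,-1,-0.06,-0.14,0.079,0,0,0,-1]}}

```text
time: 4.8
tool_pos: [0.4856, -0.0175, 0.0548]
tcp_rot: [-1.985, -2.43, 0.004]
wrist_force: [0.4, -0.4, 0.1]
width: 0.272
grip_force: 59.0
```

```bash
python3 go.py .487 -.02 .055 11.3
```

```text
shift [-0.0027  0.0009 -0.0002] turn [-0.2 -0.1  0.2] t 4.8 w 0.272 F [ 0.4 -0.4  0.1] g 59.0 p [ 0.4856 -0.0175  0.0548] q6 -0.29
```

{"fn": "jog_arm", "kwargs": {"deltas": [0,0,0,0,0,0,-0.3,0,0,0,0,0,0,-0.15,0,0,0,0,0,0,-0.15,0,0,-0.02,0,0,0,-0.15,0,0,-0.06,0,0,0,-0.15,0,0,-0.11,0,0,0,0.2,0,0,-0.15,0,0,0,1,0,0,-0.15,0,0,0,1]}}

```text
time: 5.6
tool_pos: [0.4923, -0.0184, 0.215]
tcp_rot: [1.98, 2.423, 0.014]
wrist_force: [1.1, -0.6, 1.1]
width: 0.911
grip_force: 0.0
```

```bash
python3 go.py .5795 .2325 .21 11.3
```

```text
shift [0.2286 0.1354 0.006 ] turn [0.9 0.3 0.2] t 5.6 w 0.911 F [ 1.1 -0.6  1.1] g 0.0 p [ 0.4923 -0.0184  0.215 ] q6 -0.29
```

{"fn": "jog_arm", "kwargs": {"deltas": [0.228,0.135,0,0,0,0,1,0.228,0.135,0,0,0,0,1,0.228,0.135,0,0,0,0,1,0.228,0.135,0,0,0,0,1,0.228,0.135,0,0,0,0,1,0.228,0.135,0,0,0,0,1,0.228,0.135,0,0,0,0,1,0.228,0.135,0,0,0,0,1]}}

```text
time: 6.4
tool_pos: [0.5735, 0.2317, 0.206]
tcp_rot: [1.987, 2.433, -0.002]
wrist_force: [-0.8, -0.1, 0.1]
width: 1.001
grip_force: 0.0
```

```bash
python3 go.py .5805 .2325 .132 11.3; python3 - <<'E'
from m import *
a=cam("scene")["color"];b=cam("top")["color"]
f=lambda im,x,y,w,h:cv2.convertScaleAbs(cv2.resize(im[y:y+h,x:x+w],(400,300),interpolation=cv2.INTER_CUBIC),alpha=1.5)
cv2.imwrite("pics/g3.png",np.hstack([f(a,260,120,120,90),f(b,250,220,120,90)]))
E
```

```text
shift [-0.0006  0.0071  0.074 ] turn [-0.1  0.   0.2] t 6.4 w 1.001 F [-0.8 -0.1  0.1] g 0.0 p [0.5735 0.2317 0.206 ] q6 0.14
```

View pics/g3.png

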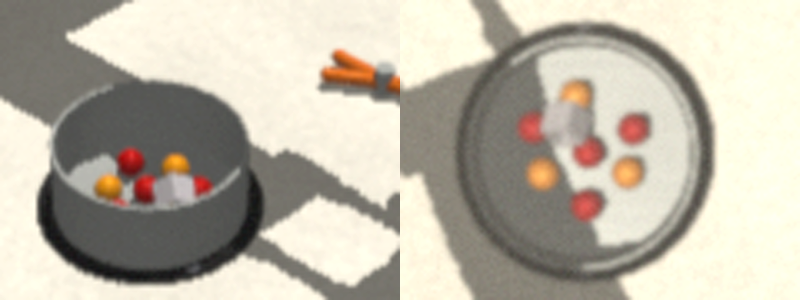

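The tube lies in the pot, at (570,120) in the right panel, between the amber and red beads. On to the second tube.

{"fn": "jog_arm", "kwargs": {"deltas": [0,0.007,0.04,0,0,0,1,0,0.007,0.074,0,0,0,1,0,0.007,0.074,0,0,0,0,0,0.007,0.074,0,0,0,-0.4,0,0.007,0.074,0,0,0,-1,0,0.007,0.074,0,0,0,-1,0,0.007,0.074,0,0,0,-1,0,0.007,0.074,0,0,0,-1]}}

```text
time: 7.3
tool_pos: [0.5825, 0.2341, 0.135]
tcp_rot: [1.986, 2.431, 0.006]
wrist_force: [0.6, -0.4, 6.9]
width: 0.263
grip_force: 60.2
```

```bash
python3 go.py .5805 .2325 .136 11.3
```

```text
shift [-0.0011 -0.0022 -0.001 ] turn [ 0.3 -0.   0.2] t 7.3 w 0.263 F [ 0.6 -0.4  6.9] g 60.2 p [0.5825 0.2341 0.135 ] q6 0.14
```

{"fn": "jog_arm", "kwargs": {"deltas": [0,0,-0.004,0,0,0,-1,0,0,-0.007,0,0,0,-1,0,0,-0.007,0,0,0,-1]}}

```text
time: 7.6
tool_pos: [0.581, 0.2338, 0.1399]
tcp_rot: [1.988, 2.432, 0.001]
wrist_force: [0.3, -0.4, -1.0]
width: 0.265
grip_force: 59.6
```

{"fn": "jog_arm", "kwargs": {"deltas": [-0.02,0,0,0,0,0,-1,-0.04,0,0,0,0,0,-1,-0.06,0,0,0,0,0,-1,-0.08,0,0,0,0,0,-1,-0.1,0,0,0,0,0,-1,-0.12,0,0,0,0,0,-1,-0.14,0,0,0,0,0,-1,-0.165,0,0,0,0,0,-1]}}

```text
time: 8.4
tool_pos: [0.6133, 0.0716, 0.1388]
tcp_rot: [-1.987, -2.432, 0.001]
wrist_force: [0.1, 0.0, -0.4]
width: 0.266
grip_force: 59.6
```

{"fn": "jog_arm", "kwargs": {"deltas": [0,0,0,0,0,0,-1,0,0,0,0,0,0,-1]}}

```text
time: 8.6
tool_pos: [0.6134, 0.0717, 0.1389]
tcp_rot: [-1.989, -2.43, 0.0]
wrist_force: [-0.1, 0.0, -0.4]
width: 0.264
grip_force: 59.6
```

```bash
python3 go.py .455 -.055 .15 11.3
```

```text
shift [-0.0929 -0.1803 -0.0111] turn [-0.  -0.   0.1] t 8.6 w 0.264 F [-0.1  0.  -0.4] g 59.6 p [0.6134 0.0717 0.1389] q6 -0.12
```

{"fn": "jog_arm", "kwargs": {"deltas": [-0.02,-0.046,-0.011,0,0,0,-1,-0.04,-0.092,-0.011,0,0,0,-1,-0.06,-0.138,-0.011,0,0,0,-1,-0.081,-0.188,-0.011,0,0,0,-1,-0.081,-0.188,-0.011,0,0,0,-1,-0.081,-0.188,0.035,0,0,0,-1,-0.081,-0.188,0.079,0,0,0,-1,-0.081,-0.188,0.079,0,0,0,-1]}}

```text
time: 9.4
tool_pos: [0.4401, -0.0432, 0.0552]
tcp_rot: [-1.981, -2.425, 0.009]
wrist_force: [-1.3, 0.3, -2.2]
width: 0.262
grip_force: 59.6
```

{"fn": "jog_arm", "kwargs": {"deltas": [0,0,0,0,0,0,-0.3,0,0,0,0,0,0,-0.15,0,0,0,0,0,0,-0.15,0,0,-0.02,0,0,0,-0.15,0,0,-0.06,0,0,0,-0.15,0,0,-0.11,0,0,0,0.2,0,0,-0.16,0,0,0,1,0,0,-0.16,0,0,0,1]}}

```text
time: 10.2
tool_pos: [0.4516, -0.0457, 0.2309]
tcp_rot: [1.978, 2.42, 0.015]
wrist_force: [1.5, 0.5, -0.2]
width: 0.908
grip_force: 0.0
```

```bash
python3 go.py .65 -.2385 .23 16; python3 go.py .65 -.2385 .23 -74
```

```text
shift [-0.2284  0.156   0.0052] turn [ 1.   0.4 -4.5] t 10.2 w 0.908 F [ 1.5  0.5 -0.2] g 0.0 p [ 0.4516 -0.0457  0.2309] q6 -0.36
shift [-0.2284  0.156   0.0052] turn [ 1.1 -0.5 85.5] t 10.2 w 0.908 F [ 1.5  0.5 -0.2] g 0.0 p [ 0.4516 -0.0457  0.2309] q6 -0.36
```

{"fn": "jog_arm", "kwargs": {"deltas": [-0.228,0.156,0.005,0,0,-4.5,1,-0.228,0.156,0.005,0,0,-4.5,1,-0.228,0.156,0.005,0,0,-4.5,1,-0.228,0.156,0.005,0,0,-4.5,1,-0.228,0.156,0.005,0,0,-4.5,1,-0.228,0.156,0.005,0,0,-4.5,1,-0.228,0.156,0.005,0,0,-4.5,1,-0.228,0.156,0.005,0,0,-4.5,1]}}

```text
time: 11.0
tool_pos: [0.644, -0.2375, 0.2157]
tcp_rot: [1.892, 2.508, 0.001]
wrist_force: [0.4, -0.3, -0.3]
width: 1.003
grip_force: 0.0
```

```bash
python3 go.py .65 -.2385 .121 16; python3 - <<'E'
from m import *
s=cam("scene");t=cam("top");a=s["color"];b=t["color"]
H=hsv(t)
m=((H[...,0]>100)&(H[...,0]<130)&(H[...,1]>110)).astype(np.uint8)
q=[x for x in blob(m,(330,230,200,150)) if cv2.contourArea(x)>300]
print([cv2.minEnclosingCircle(cast(t,x,.013)) for x in q])
f=lambda im,x,y,w,h:cv2.convertScaleAbs(cv2.resize(im[y:y+h,x:x+w],(400,300),interpolation=cv2.INTER_CUBIC),alpha=1.5)
cv2.imwrite("pics/g4.png",np.hstack([f(a,200,140,140,105),f(b,250,220,120,90)]))
E
```

```text
shift [-0.0026  0.0054  0.0947] turn [ 0.  -0.  -0.1] t 11.0 w 1.003 F [ 0.4 -0.3 -0.3] g 0.0 p [ 0.644  -0.2375  0.2157] q6 -0.67
[((0.3851029872894287, -0.34981653094291687), 0.07952874898910522)]
```

View pics/g4.png

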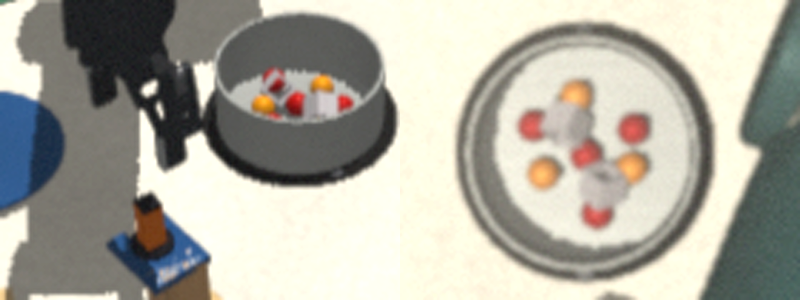

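Both tubes are in the pot, at (568,118) and (605,183) in the right panel, and the stirrer stands in the fork at (150,225) in the left panel. Now grasp the stirrer.

{"fn": "jog_arm", "kwargs": {"deltas": [-0.003,0.005,0.05,0,0,0,1,-0.003,0.005,0.091,0,0,0,1,-0.003,0.005,0.091,0,0,0,0,-0.003,0.005,0.091,0,0,0,-0.4,-0.003,0.005,0.091,0,0,0,-1,-0.003,0.005,0.091,0,0,0,-1,-0.003,0.005,0.091,0,0,0,-1,-0.003,0.005,0.091,0,0,0,-1], "squeeze": 80}}

```text
time: 11.9
tool_pos: [0.6512, -0.2395, 0.1278]
tcp_rot: [1.888, 2.505, 0.002]
wrist_force: [-0.8, 0.6, 6.8]
width: 0.194
grip_force: 79.2
```

```bash
python3 go.py .65 -.2385 .121 16
```

```text
shift [ 0.0014 -0.0009  0.0068] turn [ 0.2  0.2 -0. ] t 11.9 w 0.194 F [-0.8  0.6  6.8] g 79.2 p [ 0.6512 -0.2395  0.1278] q6 -0.67
```

{"fn": "jog_arm", "kwargs": {"deltas": [0,0,-0.02,0,0,0,-1,0,0,-0.05,0,0,0,-1,0,0,-0.09,0,0,0,-1,0,0,-0.11,0,0,0,-1,0,0,-0.11,0,0,0,-1,0,0,-0.11,0,0,0,-1]}}

```text
time: 12.5
tool_pos: [0.6495, -0.2388, 0.2346]
tcp_rot: [1.891, 2.508, 0.0]
wrist_force: [-0.3, -0.4, -2.3]
width: 0.195
grip_force: 78.3
```

```bash
python3 go.py .465 -.032 .23 16; python3 - <<'E'
from m import *
s=cam("scene");t=cam("top");a=s["color"];b=t["color"]
print(readout.read_state()["tool_pos"])
f=lambda im,x,y,w,h:cv2.convertScaleAbs(cv2.resize(im[y:y+h,x:x+w],(400,300),interpolation=cv2.INTER_CUBIC),alpha=1.5)
cv2.imwrite("pics/g5.png",np.hstack([f(a,200,140,140,105),f(b,340,130,120,90)]))
E
```

```text
shift [ 0.2496 -0.1204  0.0043] turn [ 0.  0. -0.] t 12.5 w 0.195 F [-0.3 -0.4 -2.3] g 78.3 p [ 0.6495 -0.2388  0.2346] q6 -0.67
[ 0.6482 -0.2383  0.2319]
```

View pics/g5.png

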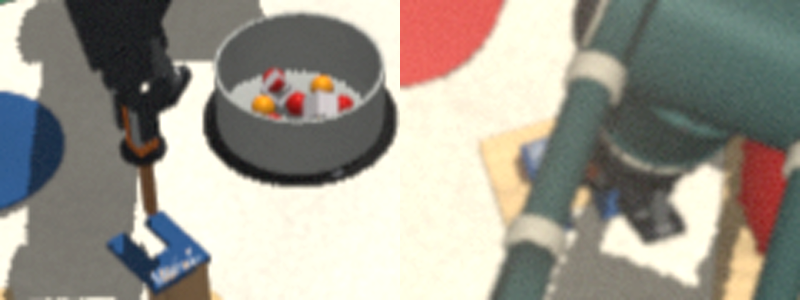

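The stirrer is lifted clear, rod vertical at (145,185) above the empty fork (160,250). Move over a bead-free spot at mid radius.

```bash
python3 go.py .43 -.0126 .23 16
```

```text
shift [ 0.277  -0.1476  0.003 ] turn [-0.2 -0.1 -0. ] t 12.6 w 0.192 F [ 0.3  0.1 -0.8] g 78.3 p [ 0.6482 -0.2383  0.2319] q6 -0.67
```

{"fn": "jog_arm", "kwargs": {"deltas": [0.035,-0.0185,0,0,0,0,-1,0.07,-0.037,0,0,0,0,-1,0.11,-0.058,0,0,0,0,-1,0.15,-0.079,0,0,0,0,-1,0.19,-0.1,0,0,0,0,-1,0.23,-0.121,0,0,0,0,-1,0.26,-0.139,0,0,0,0,-1,0.277,-0.148,0,0,0,0,-1]}}

```text
time: 13.4
tool_pos: [0.4275, -0.0116, 0.2319]
tcp_rot: [-1.887, -2.507, 0.003]
wrist_force: [0.5, -0.2, -0.6]
width: 0.195
grip_force: 78.4
```

{"fn": "jog_arm", "kwargs": {"deltas": [0,0,0,0,0,0,-1,0,0,0,0,0,0,-1]}}

```text
time: 13.6
tool_pos: [0.4312, -0.0134, 0.2338]
tcp_rot: [1.89, 2.509, -0.001]
wrist_force: [-1.1, -0.9, 0.1]
width: 0.196
grip_force: 78.4
```

```bash
python3 go.py .43 -.0126 .119 16;python3 - <<'E'
from m import *
s=cam("scene");a=s["color"]
st=readout.read_state();p=st["tool_pos"];print(p)
print("pred tip px",proj(s,[p[0],p[1],p[2]-.1078]),"pred flange",proj(s,[p[0],p[1],p[2]-.0378]))
f=lambda im,x,y,w,h:cv2.convertScaleAbs(cv2.resize(im[y:y+h,x:x+w],(800,600),interpolation=cv2.INTER_CUBIC),alpha=1.5)
cv2.imwrite("pics/g6.png",f(a,240,90,120,90))
E
```

```text
shift [ 0.0011 -0.0009  0.1148] turn [-0.  0.  0.] t 13.6 w 0.196 F [-1.1 -0.9  0.1] g 78.4 p [ 0.4312 -0.0134  0.2338] q6 -0.37
[ 0.4316 -0.0137  0.234 ]
pred tip px [[305.046  137.0855]] pred flange [[304.6848 115.709 ]]
```

View pics/g6.png

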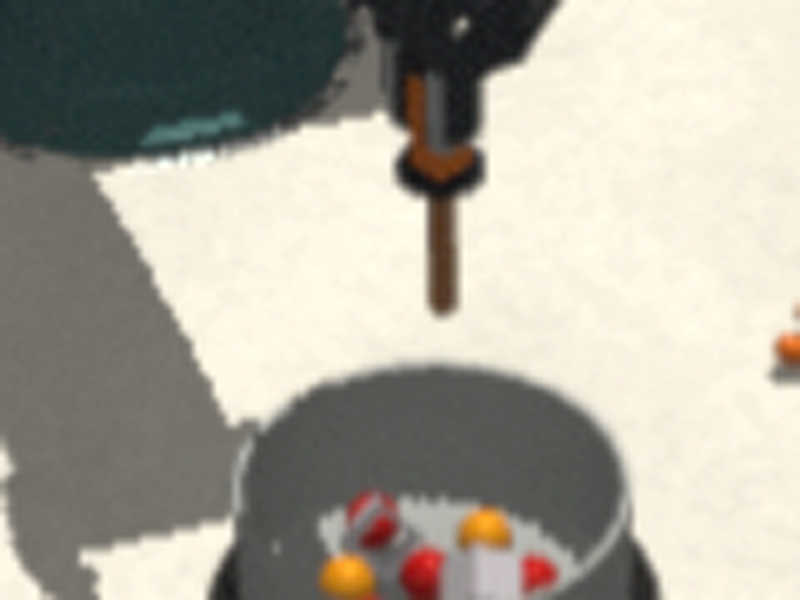

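The rod hangs vertical, its tip at about pixel (306,137) against (305,137) predicted, so there is no slip. Lower it into the gap.

{"fn": "jog_arm", "kwargs": {"deltas": [0.001,-0.001,0.03,0,0,0,-1,0.001,-0.001,0.06,0,0,0,-1,0.001,-0.001,0.08,0,0,0,-1,0.001,-0.001,0.095,0,0,0,-1,0.001,-0.001,0.108,0,0,0,-1,0.001,-0.001,0.115,0,0,0,-1,0.001,-0.001,0.115,0,0,0,-1]}}

```text
time: 14.35
tool_pos: [0.4294, -0.0129, 0.1182]
tcp_rot: [-1.891, -2.507, 0.002]
wrist_force: [-0.5, 0.0, -0.7]
width: 0.192
grip_force: 78.4
```

```bash
python3 go.py .43 -.0126 .117 16
```

```text
shift [0.0001 0.0007 0.0012] turn [-0.1 -0.  -0.1] t 14.35 w 0.192 F [-0.5  0.  -0.7] g 78.4 p [ 0.4294 -0.0129  0.1182] q6 -0.37
```

{"fn": "jog_arm", "kwargs": {"deltas": [-0.013,-0.009,0.0015,0,0,0,-1,-0.0285,-0.0115,0.0015,0,0,0,-1,-0.0435,-0.009,0.0015,0,0,0,-1,-0.0565,0,0.0015,0,0,0,-1,-0.0655,0.013,0.0015,0,0,0,-1,-0.0685,0.0285,0.0015,0,0,0,-1,-0.0655,0.0435,0.0015,0,0,0,-1,-0.0565,0.0565,0.0015,0,0,0,-1]}}

```text
time: 15.15
tool_pos: [0.4939, -0.0502, 0.1155]
tcp_rot: [-1.884, -2.494, 0.011]
wrist_force: [-12.2, 6.1, 6.0]
width: 0.195
grip_force: 81.4
```

```bash
python3 go.py .5 -.0514 .117 16; python3 - <<'E'
from m import *
a=cam("scene")["color"];b=cam("top")["color"]
f=lambda im,x,y,w,h:cv2.convertScaleAbs(cv2.resize(im[y:y+h,x:x+w],(400,300),interpolation=cv2.INTER_CUBIC),alpha=1.5)
cv2.imwrite("pics/g7.png",np.hstack([f(a,240,110,120,90),f(b,250,220,120,90)]))
E
```

```text
shift [-0.0028  0.0055 -0.0016] turn [-0.9 -0.5 -0.1] t 15.15 w 0.195 F [-12.2   6.1   6. ] g 81.4 p [ 0.4939 -0.0502  0.1155] q6 -0.43
```

View pics/g7.png

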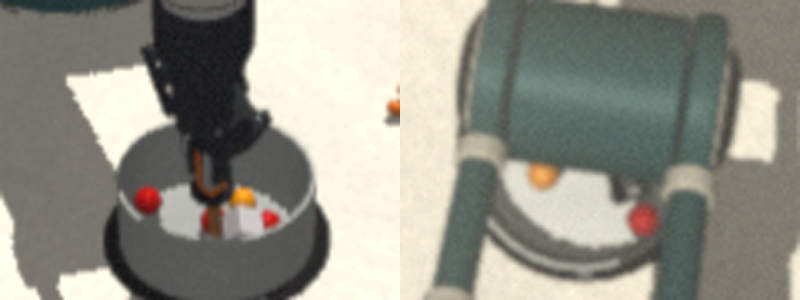

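```bash
python3 go.py .5 -.0514 .117 16; python3 - <<'E'
from m import *
t=cam("top");s=cam("scene")
for c,n in((t,"t"),(s,"s")):
    h=hsv(c);m=(((h[...,0]<8)|(h[...,0]>172))&(h[...,1]>130)).astype(np.uint8)
    bb=[q for q in blob(m,(265,225,80,80) if n=="t" else (255,140,90,60)) if cv2.contourArea(q)>6]
    print(n,[(q.reshape(-1,2).mean(0),cv2.boundingRect(q)) for q in bb])
    if n=="t": 
        for q in bb:
            for z in(.017,.03,.045,.06): P=onz(t,q.reshape(-1,2).mean(0),z);print(z,P-[.465,-.032,0],np.hypot(*(P-[.465,-.032,0])[:2]),proj(s,P))
E
```

```text
shift [-0.0038  0.0026 -0.001 ] turn [-0.5 -0.5 -0.1] t 15.25 w 0.189 F [-8.8  7.6  3. ] g 80.5 p [ 0.4964 -0.0484  0.116 ] q6 -0.43
t [(array([322.55, 285.5 ]), (319, 282, 8, 8))]
0.017 [-0.0504 -0.0416  0.017 ] 0.06530440425368544 [[283.7337 169.6958]]
0.03 [-0.0496 -0.0415  0.03  ] 0.06472611710930268 [[283.6488 166.3564]]
0.045 [-0.0488 -0.0415  0.045 ] 0.06406203429514457 [[283.5498 162.4495]]
0.06 [-0.048  -0.0414  0.06  ] 0.06340145162127397 [[283.4498 158.4837]]
s [(array([283.85, 169.5 ]), (280, 166, 8, 8)), (array([322.4   , 173.6667]), (320, 171, 7, 6)), (array([302.2   , 175.7333]), (301, 172, 3, 8))]
```

The red bead at the wall is on the floor (both views agree at z=0.017), so nothing is being thrown. Carry on stirring.

{"fn": "jog_arm", "kwargs": {"deltas": [0.013,0.009,0,0,0,0,-1,0.0285,0.0115,0,0,0,0,-1,0.0435,0.009,0,0,0,0,-1,0.0565,0,0,0,0,0,-1,0.0655,-0.013,0,0,0,0,-1,0.0685,-0.0285,0,0,0,0,-1,0.0655,-0.0435,0,0,0,0,-1,0.0565,-0.0565,0,0,0,0,-1], "squeeze": 110}}

```text
time: 16.15
tool_pos: [0.4277, -0.0127, 0.1175]
tcp_rot: [-1.889, -2.509, 0.001]
wrist_force: [-0.4, -0.0, -1.8]
width: 0.185
grip_force: 107.5
```

```bash
python3 go.py .43 -.0126 .117 16; python3 - <<'E'
from m import *
t=cam("top");s=cam("scene");a=s["color"];b=t["color"]
f=lambda im,x,y,w,h:cv2.convertScaleAbs(cv2.resize(im[y:y+h,x:x+w],(400,300),interpolation=cv2.INTER_CUBIC),alpha=1.5)
cv2.imwrite("pics/g8.png",np.hstack([f(a,240,110,120,90),f(b,250,220,120,90)]))
E
```

```text
shift [-0.0006  0.0023  0.0005] turn [-0. -0.  0.] t 16.15 w 0.185 F [-0.4 -0.  -1.8] g 107.5 p [ 0.4277 -0.0127  0.1175] q6 -0.37
```

View pics/g8.png

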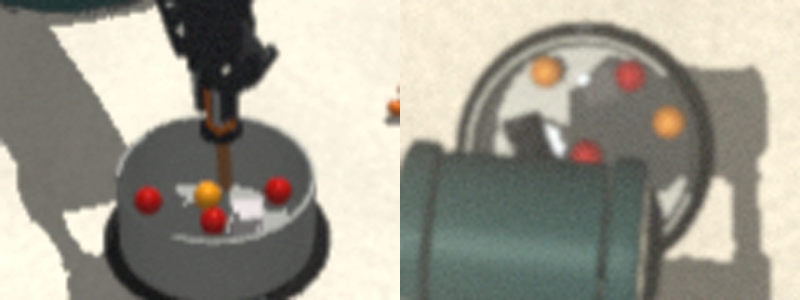

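After the first turn the beads are spread along the wall inside the pot, a tube shows at (245,207) in the left panel, and the stirrer is still upright. More turns.

{"fn": "jog_arm", "kwargs": {"deltas": [-0.013,-0.009,0,0,0,0,-1,-0.0285,-0.0115,0,0,0,0,-1,-0.0435,-0.009,0,0,0,0,-1,-0.0565,0,0,0,0,0,-1,-0.0655,0.013,0,0,0,0,-1,-0.0685,0.0285,0,0,0,0,-1,-0.0655,0.0435,0,0,0,0,-1,-0.0565,0.0565,0,0,0,0,-1]}}

```text
time: 17.05
tool_pos: [0.5014, -0.0513, 0.1178]
tcp_rot: [1.893, 2.507, 0.0]
wrist_force: [-0.4, -0.5, -1.2]
width: 0.189
grip_force: 107.5
```

{"fn": "jog_arm", "kwargs": {"deltas": [0.013,0.009,0,0,0,0,-1,0.0285,0.0115,0,0,0,0,-1,0.0435,0.009,0,0,0,0,-1,0.0565,0,0,0,0,0,-1,0.0655,-0.013,0,0,0,0,-1,0.0685,-0.0285,0,0,0,0,-1,0.0655,-0.0435,0,0,0,0,-1,0.0565,-0.0565,0,0,0,0,-1]}}

```text
time: 17.85
tool_pos: [0.4274, -0.0124, 0.1175]
tcp_rot: [-1.889, -2.508, 0.0]
wrist_force: [-0.2, -0.6, -0.1]
width: 0.187
grip_force: 107.6
```

```bash
python3 go.py .43 -.0126 .117 16
```

```text
shift [-0.0009  0.0024  0.0005] turn [-0.1 -0.1  0. ] t 17.85 w 0.187 F [-0.2 -0.6 -0.1] g 107.6 p [ 0.4274 -0.0124  0.1175] q6 -0.37
```

{"fn": "jog_arm", "kwargs": {"deltas": [-0.013,-0.009,0,0,0,0,-1,-0.0285,-0.0115,0,0,0,0,-1,-0.0435,-0.009,0,0,0,0,-1,-0.0565,0,0,0,0,0,-1,-0.0655,0.013,0,0,0,0,-1,-0.0685,0.0285,0,0,0,0,-1,-0.0655,0.0435,0,0,0,0,-1,-0.0565,0.0565,0,0,0,0,-1]}}

```text
time: 18.65
tool_pos: [0.5011, -0.0514, 0.1177]
tcp_rot: [1.893, 2.507, 0.001]
wrist_force: [-0.2, -1.3, -0.9]
width: 0.187
grip_force: 107.6
```

{"fn": "jog_arm", "kwargs": {"deltas": [0.013,0.009,0,0,0,0,-1,0.0285,0.0115,0,0,0,0,-1,0.0435,0.009,0,0,0,0,-1,0.0565,0,0,0,0,0,-1,0.0655,-0.013,0,0,0,0,-1,0.0685,-0.0285,0,0,0,0,-1,0.0655,-0.0435,0,0,0,0,-1,0.0565,-0.0565,0,0,0,0,-1]}}

```text
time: 19.45
tool_pos: [0.428, -0.0127, 0.1179]
tcp_rot: [1.89, 2.51, 0.0]
wrist_force: [0.6, -0.1, -0.5]
width: 0.186
grip_force: 107.7
```

{"fn": "jog_arm", "kwargs": {"deltas": [-0.013,-0.009,0,0,0,0,-1,-0.0285,-0.0115,0,0,0,0,-1,-0.0435,-0.009,0,0,0,0,-1,-0.0565,0,0,0,0,0,-1,-0.0655,0.013,0,0,0,0,-1,-0.0685,0.0285,0,0,0,0,-1,-0.0655,0.0435,0,0,0,0,-1,-0.0565,0.0565,0,0,0,0,-1]}}

```text
time: 20.25
tool_pos: [0.5011, -0.0513, 0.1177]
tcp_rot: [1.893, 2.507, 0.0]
wrist_force: [0.0, 0.6, -0.8]
width: 0.186
grip_force: 107.7
```

{"fn": "jog_arm", "kwargs": {"deltas": [0.013,0.009,0,0,0,0,-1,0.0285,0.0115,0,0,0,0,-1,0.0435,0.009,0,0,0,0,-1,0.0565,0,0,0,0,0,-1,0.0655,-0.013,0,0,0,0,-1,0.0685,-0.0285,0,0,0,0,-1,0.0655,-0.0435,0,0,0,0,-1,0.0565,-0.0565,0,0,0,0,-1]}}

```text
time: 21.05
tool_pos: [0.4287, -0.013, 0.118]
tcp_rot: [1.888, 2.508, 0.001]
wrist_force: [0.8, -0.1, -1.0]
width: 0.188
grip_force: 107.7
```

{"fn": "jog_arm", "kwargs": {"deltas": [0,0,0,0,0,0,-1,0,0,-0.03,0,0,0,-1,0,0,-0.06,0,0,0,-1,0,0,-0.09,0,0,0,-1,0,0,-0.115,0,0,0,-1,0,0,-0.115,0,0,0,-1,0,0,-0.115,0,0,0,-1]}}

```text
time: 21.75
tool_pos: [0.4298, -0.0129, 0.2328]
tcp_rot: [1.892, 2.507, 0.001]
wrist_force: [-0.8, 0.2, -1.8]
width: 0.189
grip_force: 107.9
```

```bash
python3 go.py .65 -.239 .235 16;python3 - <<'E'
from m import *
s=cam("scene");t=cam("top");a=s["color"];b=t["color"]
st=readout.read_state();p=st["tool_pos"];print(p)
print("pred tip px",proj(s,[p[0],p[1],p[2]-.1078]),"pred flange",proj(s,[p[0],p[1],p[2]-.0378]))
f=lambda im,x,y,w,h:cv2.convertScaleAbs(cv2.resize(im[y:y+h,x:x+w],(400,300),interpolation=cv2.INTER_CUBIC),alpha=1.5)
cv2.imwrite("pics/g9.png",np.hstack([f(a,240,110,120,90),f(a,220,195,80,60)]))
E
```

```text
shift [-0.2779  0.1497 -0.002 ] turn [ 0.   0.  -0.1] t 21.75 w 0.189 F [-0.8  0.2 -1.8] g 107.9 p [ 0.4298 -0.0129  0.2328] q6 -0.37
[ 0.4285 -0.0126  0.231 ]
pred tip px [[304.9882 137.2167]] pred flange [[304.6261 115.9154]]
```

View pics/g9.png

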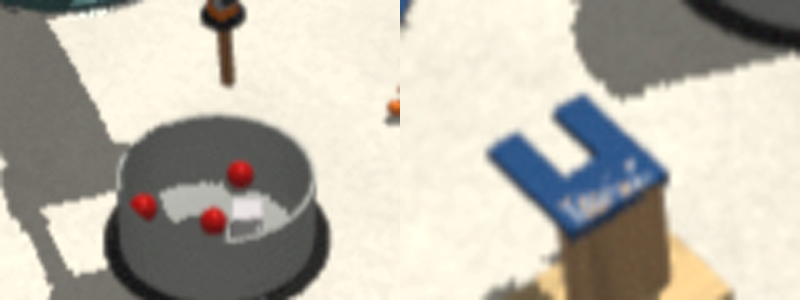

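The stirring is done; the fork is empty and clear. The rod now leans: its tip is at pixel (308.4,134.9) against (305,137.2) predicted, so the handle turned a little between the pads. I'll measure the tilt.

```bash
python3 - <<'E'
from m import *
s=cam("scene");st=readout.read_state();p=np.array(st["tool_pos"]);T=R.from_rotvec(st["tcp_rot"]).as_matrix()
h=hsv(s)
sub=h[112:140,296:318]
m=((h[...,0]<22)&(h[...,1]>75)&(h[...,2]<150)).astype(np.uint8)
for v in range(108,142):
    u=np.where(m[v,290:325])[0]+290; print(v,u.tolist(),end=" ")
print()
G=p-[0,0,.0098]
for a in(-8,-6,-4,-2,0,2,4,6,8):
    D=R.from_rotvec(np.radians(a)*T[:,1]).as_matrix()@np.array([0,0,-1.])
    print(a,proj(s,[G+D*.028,G+D*.06,G+D*.098]).round(1).tolist(),"tip-grip world",(D*.098).round(4))
E
python3 go.py .43 -.0126 .117 16
```

```text
108 [301, 302, 303] 109 [302, 303] 110 [302, 303] 111 [302, 303, 310] 112 [302, 303, 304, 308, 309, 310, 311] 113 [301, 302, 303, 304, 305, 307, 308, 309, 310, 311] 114 [302, 303, 304, 305, 306, 307, 308, 309, 310] 115 [303, 304, 305, 306, 307, 308, 309] 116 [305, 306, 307, 308] 117 [306] 118 [] 119 [306, 307] 120 [306, 307, 308] 121 [306, 307, 308] 122 [306, 307, 308] 123 [306, 307, 308] 124 [306, 307, 308] 125 [306, 307, 308] 126 [306, 307, 308] 127 [306, 307, 308] 128 [306, 307, 308] 129 [306, 307, 308] 130 [306, 307, 308] 131 [307, 308] 132 [307, 308, 309] 133 [307, 308, 309] 134 [307, 308] 135 [] 136 [] 137 [] 138 [] 139 [] 140 [] 141 [] 
-8 [[303.5, 116.4], [302.3, 126.9], [301.0, 139.0]] tip-grip world [ 0.0038 -0.0131 -0.097 ]
-6 [[303.8, 116.3], [302.9, 126.7], [302.0, 138.6]] tip-grip world [ 0.0028 -0.0098 -0.0975]
-4 [[304.0, 116.2], [303.6, 126.4], [303.0, 138.2]] tip-grip world [ 0.0019 -0.0066 -0.0978]
-2 [[304.3, 116.1], [304.2, 126.2], [304.0, 137.7]] tip-grip world [ 0.0009 -0.0033 -0.0979]
0 [[304.6, 116.0], [304.8, 125.9], [305.0, 137.3]] tip-grip world [ 0.     0.    -0.098]
2 [[304.9, 115.8], [305.4, 125.6], [306.0, 136.7]] tip-grip world [-0.0009  0.0033 -0.0979]
4 [[305.2, 115.7], [306.0, 125.2], [307.0, 136.2]] tip-grip world [-0.0019  0.0066 -0.0978]
6 [[305.5, 115.5], [306.6, 124.9], [307.9, 135.6]] tip-grip world [-0.0028  0.0098 -0.0975]
8 [[305.8, 115.3], [307.2, 124.5], [308.9, 135.0]] tip-grip world [-0.0037  0.0131 -0.097 ]
shift [-0.0006  0.0019  0.1138] turn [-0.2 -0.1 -0. ] t 21.9 w 0.188 F [-0.3  0.2 -1.4] g 107.9 p [ 0.4284 -0.0126  0.2308] q6 -0.37
```

The rod leans about 4–5° about the tool's y and may have ridden up about 3 mm in the first half turn. I'll level it by tilting the tool and check, then stir again at a surely low tip height.

{"fn": "jog_arm", "kwargs": {"deltas": [0,0,0,0,-2.5,0,-1,0,0,0,0,-5,0,-1,0,0,0,0,-5,0,-1,0,0,0,0,-5,0,-1,0,0,0,0,-5,0,-1]}}

```text
time: 22.4
tool_pos: [0.4293, -0.0126, 0.2321]
tcp_rot: [1.849, 2.453, -0.081]
wrist_force: [-0.2, -0.3, -1.7]
width: 0.187
grip_force: 107.9
```

```bash
python3 - <<'E'
from m import *
s=cam("scene");st=readout.read_state();p=np.array(st["tool_pos"]);print(p,st["tcp_rot"])
h=hsv(s)
m=((h[...,0]<22)&(h[...,1]>75)&(h[...,2]<150))
C=[(v,(np.where(m[v,295:320])[0]+295).mean()) for v in range(119,138) if m[v,300:316].any()]
C=np.array(C);print("slope/13px",np.polyfit(C[:,0],C[:,1],1)[0]*13,C[-1])
print("tip pred",proj(s,[p-[0,0,.1078],p-[0,0,.1048]]))
v=s["color"].sum(2)
print(v[115:140,307].tolist())
g=cv2.convertScaleAbs(cv2.resize(s["color"][100:145,280:340],(800,600),interpolation=cv2.INTER_CUBIC),alpha=1.5);cv2.imwrite("pics/g10.png",g)
E
```

```text
[ 0.4295 -0.0126  0.2323] [ 1.8495  2.4528 -0.081 ]
slope/13px -0.013415892672896522 [136.  305.5]
tip pred [[305.1087 137.0437]
 [305.0938 136.1587]]
[115, 76, 50, 58, 130, 202, 210, 208, 211, 209, 208, 208, 209, 208, 209, 209, 210, 213, 209, 210, 225, 286, 386, 470, 478]
```

View pics/g10.png

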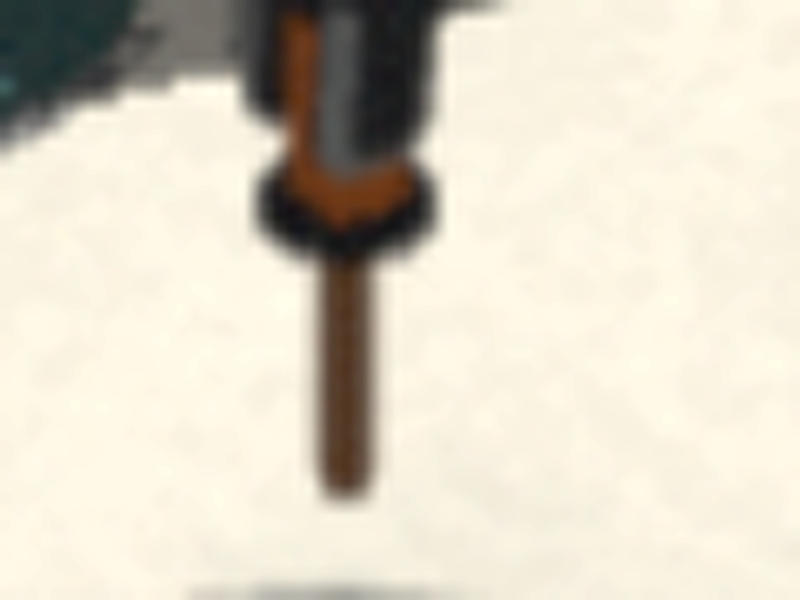

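The rod is upright now, tip at pixel (305.9,137.5) against 137.0 predicted for no slide. So the tip ran at the intended height, about 5 mm above the floor, and no re-stir is needed. Return to the rack.

```bash
python3 go.py .651 -.239 .232 16; python3 - <<'E'
from m import *
t=cam("top");h=hsv(t)
for n,lo,hi in(("red",0,8),("amber",9,22)):
    m=((h[...,0]>=lo)&(h[...,0]<=hi)&(h[...,1]>75)).astype(np.uint8)
    if n=="red": m|=((h[...,0]>172)&(h[...,1]>75)).astype(np.uint8)
    print(n,[(onz(t,q.reshape(-1,2).mean(0),.017)[:2]-[.465,-.032]).round(3).tolist() for q in blob(m,(265,225,80,80)) if cv2.contourArea(q)>8])
E
```

```text
shift [-0.2775  0.1507  0.0242] turn [-0.  5. -0.] t 22.45 w 0.183 F [ 0.2 -0.8 -0.7] g 107.9 p [ 0.4295 -0.0126  0.2323] q6 -0.27
red [[0.054, -0.032], [-0.044, -0.048], [-0.004, -0.001]]
amber [[0.009, -0.061], [0.058, 0.03]]
```

{"fn": "jog_arm", "kwargs": {"deltas": [-0.035,0.019,0.003,0,0.8,0,-1,-0.075,0.041,0.006,0,0.8,0,-1,-0.115,0.062,0.01,0,0.8,0,-1,-0.155,0.084,0.013,0,0.8,0,-1,-0.195,0.106,0.017,0,0.8,0,-1,-0.235,0.128,0.02,0,0.8,0,-1,-0.265,0.144,0.023,0,0.8,0,-1,-0.2775,0.151,0.024,0,0.8,0,-1]}}

```text
time: 23.3
tool_pos: [0.653, -0.2417, 0.2322]
tcp_rot: [1.858, 2.459, -0.068]
wrist_force: [0.8, 0.5, -1.1]
width: 0.189
grip_force: 107.9
```

{"fn": "jog_arm", "kwargs": {"deltas": [0,0,0,0,0,0,-1,0,0,0,0,0,0,-1,0,0,0,0,0,0,-1]}}

```text
time: 23.6
tool_pos: [0.6505, -0.2375, 0.233]
tcp_rot: [1.855, 2.463, -0.068]
wrist_force: [1.0, -0.2, -1.0]
width: 0.185
grip_force: 107.9
```

```bash
python3 go.py .651 -.239 .132 16; python3 - <<'E'
from m import *
s=cam("scene");st=readout.read_state();p=np.array(st["tool_pos"])
print(p,proj(s,[p-[0,0,.1078],[.651,-.239,.09],[.651,-.239,.02]]))
cv2.imwrite("pics/g11.png",cv2.convertScaleAbs(cv2.resize(s["color"][170:260,200:320],(800,600),interpolation=cv2.INTER_CUBIC),alpha=1.5))
E
```

```text
shift [5.700e-03 1.000e-04 1.008e-01] turn [-0.   4.1  0. ] t 23.6 w 0.185 F [ 1.  -0.2 -1. ] g 107.9 p [ 0.6505 -0.2375  0.233 ] q6 -0.62
[ 0.6506 -0.2375  0.2332] [[252.1284 215.3246]
 [252.8636 226.1375]
 [255.3334 245.6731]]
```

View pics/g11.png

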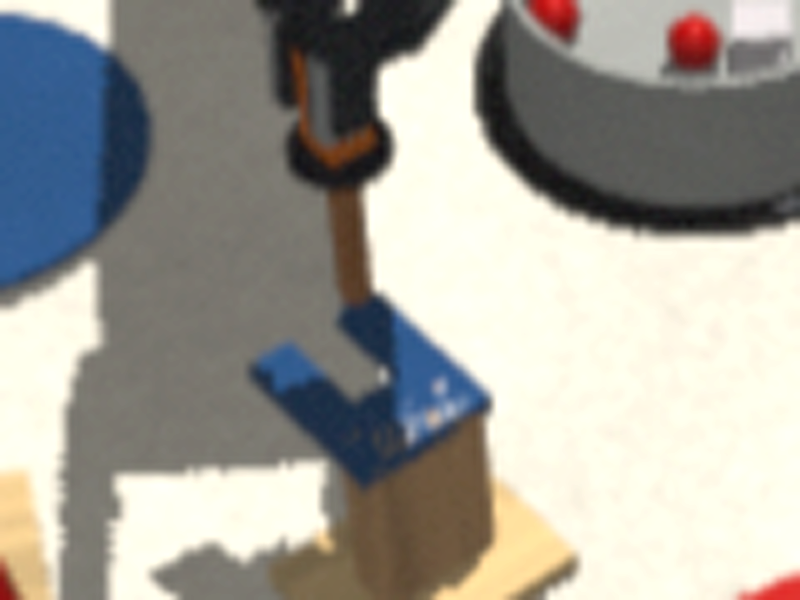

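The rod is vertical over the slot, its tip at pixel (253.3,215.5), within a pixel of the prediction. Lower it.

{"fn": "jog_arm", "kwargs": {"deltas": [0.002,0,0.02,0,0,0,-1,0.003,0,0.04,0,0,0,-1,0.004,0,0.06,0,0,0,-1,0.005,0,0.08,0,0,0,-1,0.006,0,0.095,0,0,0,-1,0.006,0,0.101,0,0,0,-1,0.006,0,0.101,0,0,0,-1,0.006,0,0.101,0,0,0,-1]}}

```text
time: 24.45
tool_pos: [0.6524, -0.2401, 0.1329]
tcp_rot: [1.854, 2.46, -0.067]
wrist_force: [0.2, -0.4, -0.8]
width: 0.186
grip_force: 107.9
```

```bash
python3 go.py .651 -.239 .128 16
```

```text
shift [ 0.0018 -0.0011  0.0048] turn [ 0.1  4.3 -0. ] t 24.45 w 0.186 F [ 0.2 -0.4 -0.8] g 107.9 p [ 0.6524 -0.2401  0.1329] q6 -0.61
```

{"fn": "jog_arm", "kwargs": {"deltas": [0.001,-0.001,0.002,0,0,0,-1,0.001,-0.001,0.004,0,0,0,-1,0.001,-0.001,0.006,0,0,0,-1,0.001,-0.001,0.006,0,0,0,-1], "squeeze": 60}}

```text
time: 24.85
tool_pos: [0.6512, -0.24, 0.1277]
tcp_rot: [1.855, 2.46, -0.067]
wrist_force: [-2.8, 1.1, 5.9]
width: 0.191
grip_force: 108.7
```

{"fn": "jog_arm", "kwargs": {"deltas": [0,0,-0.001,0,0,0,-0.6,0,0,-0.001,0,0,0,-0.4,0,0,-0.001,0,0,0,-0.2,0,0,-0.001,0,0,0,0.3,0,0,-0.001,0,0,0,0.8,0,0,-0.001,0,0,0,1]}}

```text
time: 25.45
tool_pos: [0.6507, -0.2397, 0.1266]
tcp_rot: [1.856, 2.462, -0.068]
wrist_force: [-0.2, 0.3, -0.0]
width: 0.893
grip_force: 0.0
```

```bash
python3 go.py .651 -.239 .23 16
```

```text
shift [-0.007   0.0005 -0.1032] turn [-0.   4.2 -0. ] t 25.45 w 0.893 F [-0.2  0.3 -0. ] g 0.0 p [ 0.6507 -0.2397  0.1266] q6 -0.61
```

{"fn": "jog_arm", "kwargs": {"deltas": [-0.002,0,-0.03,0,0,0,1,-0.004,0,-0.06,0,0,0,1,-0.007,0,-0.103,0,0,0,1,-0.007,0,-0.12,0,4.2,0,1,-0.007,0.05,-0.12,0,4.2,0,1,-0.007,0.1,-0.12,0,4.2,0,1,-0.007,0.1,-0.12,0,4.2,0,1]}}

```text
time: 26.15
tool_pos: [0.7506, -0.2082, 0.2442]
tcp_rot: [-1.888, -2.511, -0.003]
wrist_force: [-0.7, -0.1, -1.7]
width: 1.003
grip_force: 0.0
```

```bash
python3 go.py .394 -.336 .2 0; python3 - <<'E'
from m import *
s=cam("scene");t=cam("top");H=hsv(t);S=hsv(s)
m=((abs(S[...,0].astype(int)-110)<15)&(S[...,1]>110)).astype(np.uint8)
q=[x for x in blob(m,(100,130,180,110)) if cv2.contourArea(x)>300]
print("lid scene",[cv2.minEnclosingCircle(cast(s,x,.013)) for x in q])
m=((abs(H[...,0].astype(int)-110)<15)&(H[...,1]>110)).astype(np.uint8)
q=[x for x in blob(m,(340,220,180,150)) if cv2.contourArea(x)>300]
print("lid top",[cv2.minEnclosingCircle(cast(t,x,.013)) for x in q])
f=lambda im,x,y,w,h:cv2.convertScaleAbs(cv2.resize(im[y:y+h,x:x+w],(400,300),interpolation=cv2.INTER_CUBIC),alpha=1.5)
cv2.imwrite("pics/g12.png",np.vstack([np.hstack([f(s["color"],130,140,200,150),f(t["color"],250,220,120,90)]),np.hstack([f(s["color"],220,195,80,60),f(t["color"],370,240,120,90)])]))
E
```

```text
shift [-0.0238 -0.3781  0.0437] turn [ 0.  -0.1 16.1] t 26.15 w 1.003 F [-0.7 -0.1 -1.7] g 0.0 p [ 0.7506 -0.2082  0.2442] q6 -0.59
lid scene [((0.39635708928108215, -0.33679354190826416), 0.08460043370723724)]
lid top [((0.39267873764038086, -0.3365369737148285), 0.0829688236117363)]
```

View pics/g12.png

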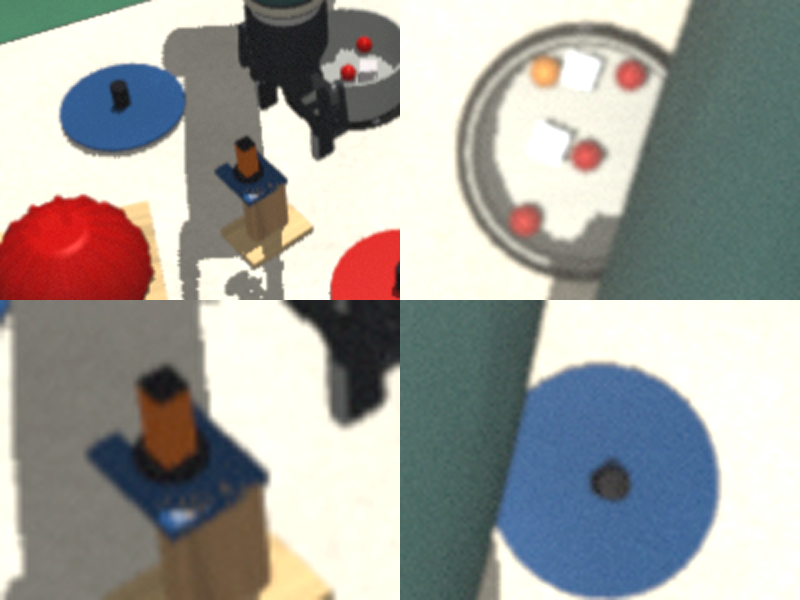

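Everything is as wanted: the stirrer hangs in the fork at the same pixels as at the start, both tubes (580,72) and (548,145) are in the pot, and the lid hasn't moved (0.394,-0.3365). Next the lid.

{"fn": "jog_arm", "kwargs": {"deltas": [-0.024,-0.378,0.02,0,0,0,1,-0.024,-0.378,0.02,0,0,0,1,-0.024,-0.378,0.02,0,0,0,1,-0.024,-0.378,0.02,0,0,0,1,-0.024,-0.378,0.02,0,0,0,1,-0.024,-0.378,0.02,0,0,0,1,-0.024,-0.378,0.02,0,0,0,1,-0.024,-0.378,0.02,0,0,0,1]}}

```text
time: 27.05
tool_pos: [0.3849, -0.3377, 0.227]
tcp_rot: [-1.893, -2.506, 0.002]
wrist_force: [1.0, -0.6, 0.6]
width: 0.999
grip_force: 0.0
```

{"fn": "jog_arm", "kwargs": {"deltas": [0,0,0.0,0,0,0,1,0,0,0.0,0,0,0,1,0,0,0.0,0,0,0,1]}}

```text
time: 27.35
tool_pos: [0.3899, -0.3375, 0.2276]
tcp_rot: [1.89, 2.507, 0.0]
wrist_force: [0.8, -1.1, 0.1]
width: 1.004
grip_force: 0.0
```

```bash
python3 go.py .394 -.3365 .15 16; python3 - <<'E'
from m import *
s=cam("scene");S=hsv(s)
m=((abs(S[...,0].astype(int)-110)<15)&(S[...,1]>110)).astype(np.uint8)
q=[x for x in blob(m,(100,130,180,110)) if cv2.contourArea(x)>300]
print("lid scene",[cv2.minEnclosingCircle(cast(s,x,.013)) for x in q])
E
```

```text
shift [-0.0001  0.0042  0.0776] turn [ 0.1  0.1 -0. ] t 27.35 w 1.004 F [ 0.8 -1.1  0.1] g 0.0 p [ 0.3899 -0.3375  0.2276] q6 -1.04
lid scene [((0.39542895555496216, -0.3365878760814667), 0.08472055196762085)]
```

{"fn": "jog_arm", "kwargs": {"deltas": [0,0.004,0.05,0,0,0,1,0,0.004,0.1,0,0,0,1,0,0.004,0.15,0,0,0,1,0,0.004,0.18,0,0,0,1,0,0.004,0.188,0,0,0,0.3,0,0.004,0.188,0,0,0,-0.2,0,0.004,0.188,0,0,0,-1,0,0.004,0.188,0,0,0,-1], "squeeze": 100}}

```text
time: 28.2
tool_pos: [0.3953, -0.338, 0.0415]
tcp_rot: [1.888, 2.505, -0.001]
wrist_force: [-0.8, -0.5, 0.0]
width: 0.333
grip_force: 0.2
```

{"fn": "jog_arm", "kwargs": {"deltas": [0,0,0,0,0,0,-1,0,0,0,0,0,0,-1,0,0,0,0,0,0,-1]}}

```text
time: 28.5
tool_pos: [0.3952, -0.3381, 0.0419]
tcp_rot: [1.888, 2.505, -0.001]
wrist_force: [-0.6, 0.6, 5.8]
width: 0.25
grip_force: 97.8
```

```bash
python3 go.py .394 -.3365 .15 16
```

```text
shift [ 0.0014 -0.0004 -0.1082] turn [ 0.2  0.3 -0. ] t 28.5 w 0.25 F [-0.6  0.6  5.8] g 97.8 p [ 0.3952 -0.3381  0.0419] q6 -1.03
```

{"fn": "jog_arm", "kwargs": {"deltas": [0,0,-0.02,0,0,0,-1,0,0,-0.05,0,0,0,-1,0,0,-0.08,0,0,0,-1,0,0,-0.11,0,0,0,-1,0,0,-0.12,0,0,0,-1,0,0,-0.12,0,0,0,-1,0,0,-0.12,0,0,0,-1]}}

```text
time: 29.2
tool_pos: [0.3929, -0.3361, 0.1582]
tcp_rot: [-1.891, -2.508, -0.0]
wrist_force: [-0.6, 0.0, -1.3]
width: 0.249
grip_force: 98.0
```

```bash
python3 go.py .465 -.0315 .16 16
```

```text
shift [ 0.273   0.1531 -0.0017] turn [-0. -0. -0.] t 29.2 w 0.249 F [-0.6  0.  -1.3] g 98.0 p [ 0.3929 -0.3361  0.1582] q6 -1.03
```

{"fn": "jog_arm", "kwargs": {"deltas": [0.035,0.02,0,0,0,0,-1,0.075,0.042,0,0,0,0,-1,0.115,0.064,0,0,0,0,-1,0.155,0.087,0,0,0,0,-1,0.195,0.109,0,0,0,0,-1,0.235,0.132,0,0,0,0,-1,0.262,0.147,0,0,0,0,-1,0.273,0.153,0,0,0,0,-1]}}

```text
time: 30.0
tool_pos: [0.4641, -0.0292, 0.1567]
tcp_rot: [-1.885, -2.509, 0.002]
wrist_force: [-0.7, -0.3, -1.2]
width: 0.248
grip_force: 98.2
```

{"fn": "jog_arm", "kwargs": {"deltas": [0,0,0,0,0,0,-1,0,0,0,0,0,0,-1,0,0,0,0,0,0,-1]}}

```text
time: 30.3
tool_pos: [0.4648, -0.0331, 0.1584]
tcp_rot: [-1.892, -2.507, 0.002]
wrist_force: [0.5, 0.1, -0.3]
width: 0.244
grip_force: 98.2
```

```bash
python3 go.py .465 -.0315 .108 16; python3 - <<'E'
from m import *
s=cam("scene");S=hsv(s);p=np.array(readout.read_state()["tool_pos"])
m=((abs(S[...,0].astype(int)-110)<15)&(S[...,1]>110)).astype(np.uint8)
q=[x for x in blob(m,(200,60,200,150)) if cv2.contourArea(x)>200]
z=p[2]-.011-.018
for x in q: print("lid",cv2.minEnclosingCircle(cast(s,x,z)),cv2.minAreaRect(cast(s,x,z)),p)
E
```

```text
shift [0.0015 0.0007 0.0504] turn [-0.1  0.  -0.1] t 30.3 w 0.244 F [ 0.5  0.1 -0.3] g 98.2 p [ 0.4648 -0.0331  0.1584] q6 -0.4
lid ((0.4692413806915283, -0.03207108750939369), 0.08499212563037872) ((0.4703206419944763, -0.033543750643730164), (0.16423200070858002, 0.15972353518009186), 66.20884704589844) [ 0.465  -0.0331  0.1586]
```

{"fn": "jog_arm", "kwargs": {"deltas": [0.001,0,0.015,0,0,0,-1,0.001,0,0.03,0,0,0,-1,0.001,0,0.04,0,0,0,-1,0.001,0,0.046,0,0,0,-1,0.001,0,0.05,0,0,0,-1,0.001,0,0.053,0,0,0,-1,0.001,0,0.056,0,0,0,-1,0.001,0,0.056,0,0,0,-1]}}

```text
time: 31.15
tool_pos: [0.4656, -0.0311, 0.1039]
tcp_rot: [1.89, 2.508, 0.0]
wrist_force: [-1.4, -0.5, 2.7]
width: 0.25
grip_force: 98.4
```

```bash
python3 go.py .465 -.0315 .108 16
```

```text
shift [-0.0002 -0.0007 -0.0041] turn [ 0.  0. -0.] t 31.15 w 0.25 F [-1.4 -0.5  2.7] g 98.4 p [ 0.4656 -0.0311  0.1039] q6 -0.4
```

Seated at z=0.104 as predicted, with light contact. Release and retreat straight up, then clear of the view.

{"fn": "jog_arm", "kwargs": {"deltas": [0,0,0,0,0,0,-0.4,0,0,0,0,0,0,-0.2,0,0,0,0,0,0,0.4,0,0,0,0,0,0,1,0,0,0,0,0,0,1,0,0,-0.03,0,0,0,1,0,0,-0.07,0,0,0,1,0,0,-0.11,0,0,0,1]}}

```text
time: 31.95
tool_pos: [0.4643, -0.0309, 0.2135]
tcp_rot: [-1.89, -2.507, 0.002]
wrist_force: [1.3, -0.5, -0.1]
width: 1.0
grip_force: 0.0
```

{"fn": "jog_arm", "kwargs": {"deltas": [0.05,0,-0.05,0,0,0,1,0.1,0,-0.1,0,0,0,1,0.15,0,-0.1,0,0,0,1,0.2,0,-0.1,0,0,0,1,0.25,0,-0.1,0,0,0,1,0.3,0,-0.1,0,0,0,1,0.33,0,-0.1,0,0,0,1,0.33,0,-0.1,0,0,0,1]}}

```text
time: 32.75
tool_pos: [0.3725, 0.2901, 0.3131]
tcp_rot: [-1.884, -2.512, -0.002]
wrist_force: [0.2, -1.0, -0.4]
width: 1.0
grip_force: 0.0
```

```bash
python3 - <<'E'
from m import *
s=cam("scene");t=cam("top");H=hsv(t);S=hsv(s)
for c,h,b in((s,S,(230,110,150,100)),(t,H,(250,210,110,110))):
    m=((abs(h[...,0].astype(int)-110)<15)&(h[...,1]>90)).astype(np.uint8)
    q=[x for x in blob(m,b) if cv2.contourArea(x)>300]
    print("lid",[(cv2.minEnclosingCircle(cast(c,x,.075)),cv2.minAreaRect(cast(c,x,.075))[1]) for x in q])
cv2.imwrite("pics/end.png",np.hstack([cv2.convertScaleAbs(cv2.resize(s["color"][110:290,130:370],(400,300)),alpha=1.4),cv2.convertScaleAbs(cv2.resize(t["color"][130:325,130:390],(400,300)),alpha=1.4)]))
print(readout.read_state()["tool_pos"])
E
```

```text
lid [(((0.4683345556259155, -0.03048611618578434), 0.08675000071525574), (0.16562266647815704, 0.17250515520572662))]
lid [(((0.4649824798107147, -0.03028014861047268), 0.08419803529977798), (0.16475944221019745, 0.16603516042232513))]
[0.3735 0.2878 0.3128]
```

View pics/end.png

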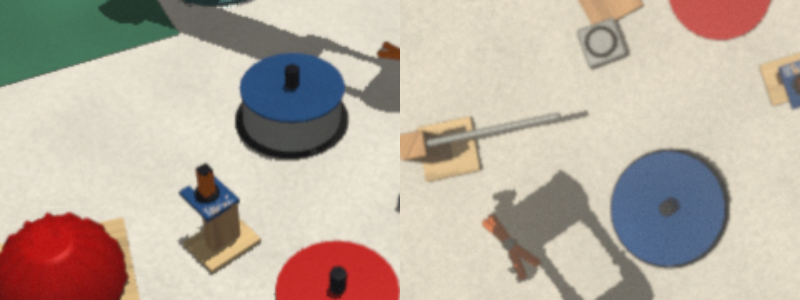

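The lid sits flat and centred on the pot (measured (0.465,-0.030)), the bar is empty, the stirrer is upright in its fork, and the bystanders are untouched. Handing in.

```bash
python3 -c "
from h import *
print(finish_job())"
```

```text
the job is handed in; nothing more can be done
None
```

The job is handed in: both tubes on the bar (only two were present) are in the pot, stirred four times round with nothing spilled; the handle slipped about 4–5° in the grip during the stir, so the circle ran slightly off centre; the stirrer hangs upright in its rack and the blue lid is seated flat.

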